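# Flip a painted panel over the edge of a board

## Task

Turn the painted wooden panel over so that its bare back can be primed: with the fingertips, push it gently across the table flat up against the near edge of the low plywood board, then work its trailing side up until it tips on that edge and flips over onto the board. Leave it lying flat with the painted face down and the whole panel on the board, none of it jutting out over the edge. Do not grip the panel or lift it off its support, and leave the jars and everything else where they stand.

Things in the scene. Friction and masses are not known exactly. Their poses are not given: they have to be found in the camera images.
- panel: planks joined in a flat block 90 x 110 x 18 mm (own x, y, z), 0.11 kg. Top painted, back bare. Origin mid-block; +z out of the painted face; +x side first faces the board edge within 0.3 rad. The trailing -x side is rebated below: its upper 8 mm is a lip standing out 8 mm over a 10 mm high hollow. A 4-8 N push grips the lip by friction, so raising the tips lifts it; stay far below 40 N
- board: plain plywood board fixed flat on the table, 260 x 360 mm, 10 mm thick, so its edge is an upright 10 mm step. Origin at table height in the middle of the long edge that faces the panel; x points horizontally from that edge across the board (it covers x from 0 to 260 mm), y along the edge (-180 to 180 mm), z up
- board_edge (a point): middle of the top of that edge of the board, 10 mm above the table; axes as the board's
- corner0 (a point): corner of the panel at its own x = -45 mm, y = -55 mm, at half the thickness (z = 0)
- corner1 (a point): corner of the panel at its own x = -45 mm, y = +55 mm, at half the thickness (z = 0)
- corner2 (a point): corner of the panel at its own x = +45 mm, y = -55 mm, at half the thickness (z = 0)
- corner3 (a point): corner of the panel at its own x = +45 mm, y = +55 mm, at half the thickness (z = 0)
- jar_orange: bystander: closed paint jar with orange paint, 60 mm wide, 60 mm high, standing on the far part of the board; origin under its centre
- jar_blue: bystander: closed jar with blue paint, 54 mm wide, 55 mm high, standing on the far part of the board; origin under its centre
- jar_black: bystander: closed jar with black paint, 54 mm wide, 55 mm high, on the table to one side of the panel; origin under its centre
- jar_red: bystander: closed jar with red paint, 54 mm wide, 55 mm high, on the table to the other side of the panel; origin under its centre
- bottle: bystander: big white bottle with a green cap, 84 mm wide, 230 mm high; origin under its centre
- tin: bystander: paint tin, 80 mm wide, 90 mm high; origin under its centre
- stencil: bystander: flat green plastic stencil lying on the table, 90 x 150 x 4.5 mm; origin under its centre
- brush: bystander: paint brush lying on the table; origin under its middle

How it is judged:
By the outcome, as a careful person would: the job done as asked, in the order asked, and still so for the second after the job is handed in, with the robot touching nothing.
It also fails if it takes over 64 s, if anything falls off the work surface, if the arm or the gripper's body presses on something with over 40 N, if the wrist force passes 120 N, or if a joint passes its speed limit or range.

## Robot

A 7-joint arm with a two-finger parallel gripper is mounted at the origin on the work surface. World frame = base frame: x ahead of the robot, y to its left, z up, the work surface at z = 0. Lengths are in m, angles in rad, forces in N, time in s.
With the tool pointing down it reaches from about 0.4 to 0.875 m from the base axis. Payload 19.3 kg.
Tool frame: the origin (TCP) lies at the very end of the fingers, on their centre line; the grasp point (between the pads) lies 19 mm behind it; z points along the fingers, y is the direction in which the jaws open and shut (so a half turn about z gives the same grasp; the last joint's range is limited). The gripper opens to 85 mm and grips with 20 to 120 N. Pads are 22 mm wide; open, the fingers measure 114 mm over their backs; the gripper's body (76 mm by 85 mm) begins 54 mm behind the grasp point. The pads swing forward as they close: fully open they stand 13 mm farther back than shut.
Start: joints at [-0.07, 0.521, -0.036, 1.599, 0.021, 1.021, -0.113], TCP at [0.625, -0, 0.193] pointing down, gripper open.
Joint ranges: [-2.91, 2.91], [-0.3, 2.13], [-1.5, 1.42], [0.17, 2.43], [-1.26, 4.41], [0.16, 1.93], [-2.52, 2.52]. Speed limits (rad/s): [1.89, 1.89, 2.39, 2.39, 3.01, 3.01, 3.01].

## Interface

Orientations are given as [roll, pitch, yaw] about the fixed x, y, z axes, in that order (R = Rz(yaw) Ry(pitch) Rx(roll)).
In Python, from workcell import bot gives the robot as it stands. The module is installed in compiled form; this text tells all that it offers.
- The arm moves only by the shell command python3 -m inch 'ROWS' [FORCE]. ROWS is JSON, a list of rows, each an object of numbers: "dx", "dy", "dz": the shift along the tool's x, y, z in mm; "rx", "ry", "rz": the turn, a rotation vector about the tool's x, y, z in rad; "hand": the closure, from -1 (fully open) to 1 (shut), so that 0 is half open. In form: [{"dx": .., "dy": .., "dz": .., "rx": .., "ry": .., "rz": .., "hand": ..}, ...]. A call has 1 to 10 rows; each row shifts and turns the commanded pose from where the row before left it, along the tool's axes as they then stand; what a row does not reach is not made up. A row lasts 1/10 s, in which the tool goes at most 50 mm and 8.59 degrees, less where a joint would pass 70% of its speed; a pose out of reach is approached as far as the arm can. A call with a gripper value outside its range is refused whole. The fingers move at their own pace and stop on an object; FORCE is the grip in N (left out, the last holds). Time passes only in rows, so rows that do not move let the fingers close. It gives the time, the measured TCP pose, the force and the opening at its end, in the units of the state.
- bot.observe(): the state, without advancing time (a new reading comes with each control period).
- bot.grab_frame(name): name is "scene" or "side" or "wrist"; returns (picture, depth): 384x512x3 uint8, red, green, blue; 384x512 float32, m along the optical axis (not along the pixel's ray), 0 where there is no reading.
- bot.get_calibration(name): a dict with "vertical_fov" (degrees; the focal length in pixels is half the picture's height over the tangent of half this angle, whatever the lens; pixels are square), "cx", "cy" (the principal point, pixels), "origin" and "orientation" of the camera in the world. Camera axes: x right, y down, z forward; pixel columns grow to the right and rows downward; lengths in m; the calibration is good to about 2 mm. A picture is of the moment at which its call begins: read the wrist's pose just before it. get_calibration takes no time and is no camera call; for the wrist camera it gives the pose at the moment of the call.
- bot.job_done(): hands the job in, once; it reports no verdict.
Trained networks look in the newest picture that a camera, given by its name, has taken for a name from the list of things; names that differ only in an ending like _2 or _b are one class to them, and where a whole thing is asked for, a point or a joint stands for the part that bears it (a point fixed in the world has none). Each returns a list of dicts, best first, with "score" (0 to 1); they miss things now and then, are a little off and sometimes report something else, mostly with a low value. They report only what shows in the picture. A call takes as long as a camera call.
- bot.trace(camera, target): "region" (384x512 bool, what is visible of it) and "box" ([left, top, right, bottom] in pixels, round what is visible of it).
- bot.tip_of(camera, target): "centre" ([row, column] in pixels: a listed point, or the origin of a listed thing).
The state is a dict: "clock": time; "qpos": joint angles; "qd": joint speeds; "joint_efforts": joint torques, N m; "position": TCP position; "tool_rot": TCP orientation; "force": force on the tool from outside, world axes, zero at the start; "moment": the same for the moment, N m; "grip_width": finger opening in m.
Only numpy, scipy, OpenCV 4.12 (cv2) and the standard library are available. Lean on these libraries where they do the work, as an engineer would, in place of code of your own. Each camera call takes 0.05 s, during which the arm holds its last target.

## Working session

There is one attempt and no reset: what is moved stays moved. The work goes in short steps, Python scripts to look and compute and a shell command to move; the robot and the scene stay as the last step left them, time stands still between calls to the robot, and variables do not carry over. Pictures are saved under pics/ and viewed, and the job is handed in when it is done.

```bash
mkdir -p pics
cat > h.py <<'E'
import numpy as np, cv2
from workcell import bot
from scipy.spatial.transform import Rotation as R
def cal(n):
    c=bot.get_calibration(n); f=192/np.tan(np.radians(c['vertical_fov'])/2)
    o=np.array(c['orientation']); 
    M=R.from_euler('xyz',o).as_matrix() if o.size==3 else (o if o.size==9 else R.from_quat(o).as_matrix())
    return f,c['cx'],c['cy'],np.array(c['origin']),M
def pts(n,rc,d):
    f,cx,cy,o,M=cal(n); rc=np.atleast_2d(rc).astype(float)
    return (np.c_[(rc[:,1]-cx)/f,(rc[:,0]-cy)/f,np.ones(len(rc))]*np.reshape(d,(-1,1)))@M.T+o
def onz(n,rc,z):
    f,cx,cy,o,M=cal(n); rc=np.atleast_2d(rc).astype(float)
    r=np.c_[(rc[:,1]-cx)/f,(rc[:,0]-cy)/f,np.ones(len(rc))]@M.T
    return o+r*((z-o[2])/r[:,2])[:,None]
def proj(n,p):
    f,cx,cy,o,M=cal(n); q=(np.atleast_2d(p)-o)@M
    return np.c_[q[:,1]/q[:,2]*f+cy,q[:,0]/q[:,2]*f+cx]
def snap(n,name):
    im,d=bot.grab_frame(n); cv2.imwrite(f'pics/{name}.png',im[:,:,::-1]); return im,d
E
python3 - <<'E'
from h import *
print(bot.observe())
for n in ['scene','side','wrist']:
    print(n,bot.get_calibration(n)); im,d=snap(n,'a_'+n); np.save('pics/d_'+n,d)
E
```

```text
{'clock': 0.0, 'qpos': array([-0.07020311,  0.52202347, -0.03636453,  1.59995666,  0.02120816,
        1.02106978, -0.11282072]), 'qd': array([ 9.21925008e-04,  1.74584758e-03, -2.74412353e-04,  1.11414809e-05,
        2.32647906e-04, -1.46248807e-03,  1.13309154e-03]), 'joint_efforts': array([-4.24098413e-03, -9.27110124e+01,  1.97758444e+00, -3.69928443e+01,
        1.76317629e-02,  8.19846697e-03, -6.58496788e-05]), 'position': array([ 6.24654611e-01, -1.48020763e-05,  1.92337821e-01]), 'tool_rot': array([-3.14052239e+00,  6.25198790e-05,  1.57080431e+00]), 'force': array([-0.84817525,  0.35216381, -0.41987583]), 'moment': array([ 0.08464937, -0.06851446, -0.01032745]), 'grip_width': 0.08549766070565201}
scene {'vertical_fov': 44.45163591308383, 'cx': 252.46983390199716, 'cy': 200.0288346574774, 'origin': array([ 1.01543592, -0.85536066,  0.71469543]), 'orientation': array([-2.19436753,  0.0050666 ,  0.51589555])}
side {'vertical_fov': 50.86061136408265, 'cx': 257.13590746236616, 'cy': 195.93916288691142, 'origin': array([ 0.0358405 , -0.96306275,  0.73250547]), 'orientation': array([-2.15286258, -0.01506292, -0.5120635 ])}
wrist {'vertical_fov': 62.065709517777215, 'cx': 252.89086514417062, 'cy': 192.0428820251431, 'origin': array([0.62635943, 0.07385686, 0.37295354]), 'orientation': array([ 2.84744088e+00,  3.49118988e-04, -4.77029139e-04])}
```

View pics/a_scene.png

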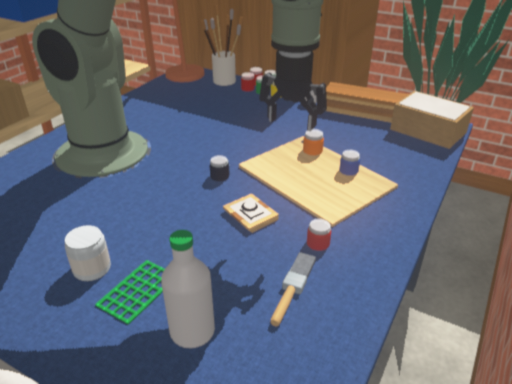

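View pics/a_side.png

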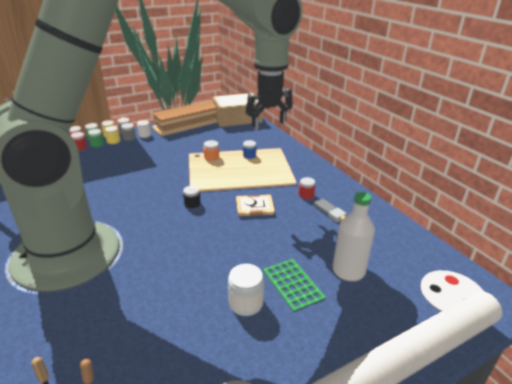

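View pics/a_wrist.png

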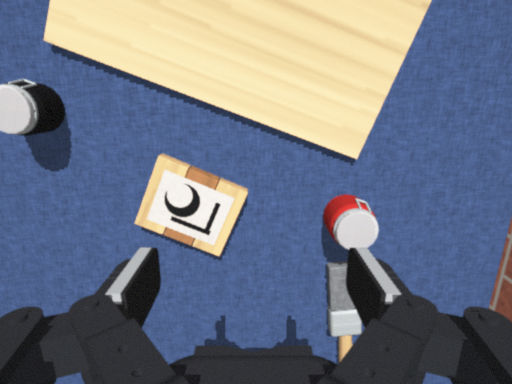

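```bash
cat > m.py <<'E'
from h import *
im,d=bot.grab_frame('wrist')
def reg(n):
    r=bot.trace('wrist',n); return r[0]['region'],r[0]['score'],len(r)
for n in ['panel','board','jar_black','jar_red','brush']:
    try:
        m,s,k=reg(n)
    except Exception as e: print(n,e); continue
    rc=np.argwhere(m&(d>0)); P=pts('wrist',rc,d[m&(d>0)])
    print(n,round(s,2),k,len(rc),'z pct',np.percentile(P[:,2],[2,50,98]).round(4),'min',P.min(0).round(3),'max',P.max(0).round(3))
    if n=='panel':
        z=np.median(P[:,2]); t=P[abs(P[:,2]-z)<.004]
        b=cv2.minAreaRect((t[:,:2]*1000).astype(np.float32)); print(b, cv2.boxPoints(b).round(1).tolist())
    if n=='board':
        c=cv2.findContours(m.astype(np.uint8),0,1)[0]; c=max(c,key=cv2.contourArea); a=cv2.approxPolyDP(c,4,True)[:,0]
        for q in a: print(q, onz('wrist',[q[::-1]],.01)[0].round(4))
for n in ['board_edge','corner0','corner1','corner2','corner3','panel']:
    r=bot.tip_of('wrist',n)
    for q in r[:2]: print(n,round(q['score'],2),np.round(q['centre'],1),onz('wrist',[q['centre']],.01 if n!='panel' else .009)[0].round(4))
print(bot.observe()['clock'])
E
python3 m.py
```

```text
panel 0.69 1 6965 z pct [0.0051 0.0179 0.0195] min [ 0.479 -0.123 -0.002] max [0.618 0.009 0.021]
((551.356201171875, -54.15887451171875), (90.68118286132812, 110.06097412109375), 66.30781555175781) [[482.70001220703125, -73.5999984741211], [583.5, -117.80000305175781], [620.0, -34.79999923706055], [519.2000122070312, 9.5]]
board 0.86 1 37064 z pct [0.0083 0.01   0.0117] min [ 0.409  0.005 -0.001] max [0.804 0.166 0.014]
[44 40] [0.4095 0.129  0.01  ]
[356 158] [0.7453 0.0047 0.01  ]
[430   0] [0.8048 0.1656 0.01  ]
[50  0] [0.4225 0.1658 0.01  ]
jar_black 0.89 1 3040 z pct [0.004  0.0469 0.0558] min [ 0.336  0.03  -0.002] max [0.415 0.091 0.057]
jar_red 0.75 1 2270 z pct [0.0062 0.0539 0.0563] min [ 0.669 -0.116 -0.001] max [0.762 0.011 0.249]
brush 0.74 1 2021 z pct [0.0064 0.0178 0.0208] min [ 0.721 -0.281 -0.   ] max [ 0.77  -0.131  0.022]
board_edge 0.9 [105.1 208.1] [0.5775 0.0637 0.01  ]
corner0 0.94 [156.6 161.1] [0.521  0.0065 0.01  ]
corner0 0.92 [188.6 250.2] [ 0.6235 -0.0319  0.01  ]
corner1 0.94 [156.6 161.1] [0.521  0.0065 0.01  ]
corner1 0.92 [188.6 250.2] [ 0.6235 -0.032   0.01  ]
corner2 0.94 [156.6 161.1] [0.521  0.0065 0.01  ]
corner2 0.92 [188.6 250.2] [ 0.6235 -0.032   0.01  ]
corner3 0.94 [156.6 161.1] [0.521  0.0065 0.01  ]
corner3 0.92 [188.6 250.2] [ 0.6235 -0.032   0.01  ]
panel 0.64 [205.1 189.5] [ 0.5501 -0.053   0.009 ]
0.75
```

Run:
```python
from h import *
im,d=bot.grab_frame('scene')
nn=np.array([.347,.938]);tt=np.array([.938,-.347])
for n in ['bottle','tin','stencil','jar_orange','jar_blue','jar_red','jar_black','brush']:
    r=bot.trace('scene',n)
    if not r: print(n,None); continue
    m=r[0]['region']&(d>0); P=pts('scene',np.argwhere(m),d[m]); c=np.median(P,0)
    k=bot.tip_of('scene',n)
    o=onz('scene',[k[0]['centre']],.01 if n in('jar_orange','jar_blue') else 0)[0] if k else c
    print(n,round(r[0]['score'],2),'med',c.round(3),'org',o.round(3),'board x,t',round(o[:2]@nn-.263,3),round(o[:2]@tt,3))
```

```text
bottle 0.9 med [ 0.648 -0.435  0.131] org [ 0.627 -0.415  0.   ] board x,t -0.434 0.732
tin 0.87 med [ 0.365 -0.4    0.07 ] org [ 0.331 -0.377  0.   ] board x,t -0.502 0.441
stencil 0.95 med [ 0.472 -0.402  0.004] org [ 0.468 -0.384  0.   ] board x,t -0.461 0.572
jar_orange None
jar_blue 0.61 med [0.7   0.23  0.046] org [0.693 0.244 0.01 ] board x,t 0.206 0.565
jar_red None
jar_black 0.57 med [0.396 0.043 0.039] org [0.381 0.065 0.   ] board x,t -0.07 0.335
brush 0.72 med [ 0.754 -0.222  0.018] org [ 0.746 -0.235  0.   ] board x,t -0.225 0.781
```

```bash
python3 -m inch '[{"dx":-30,"dy":-25,"rz":0.12,"hand":0},{"dx":-35,"dy":-30,"rz":0.12},{"dx":-35,"dy":-30,"rz":0.114},{"dx":0}]' 20
```

```text
schema error: expected keys dx, dy, dz, rx, ry, rz, hand
```

```bash
python3 -m inch '[{"dx":-30,"dy":-25,"dz":0,"rx":0,"ry":0,"rz":0.12,"hand":0},{"dx":-35,"dy":-30,"dz":0,"rx":0,"ry":0,"rz":0.12,"hand":0},{"dx":-35,"dy":-30,"dz":0,"rx":0,"ry":0,"rz":0.114,"hand":0},{"dx":0,"dy":0,"dz":0,"rx":0,"ry":0,"rz":0,"hand":0}]' 20
cat > s.py <<'E'
from h import *
s=bot.observe(); p=s['position']; n=np.array([.347,.938]);t=np.array([.938,-.347])
M=R.from_euler('xyz',s['tool_rot']).as_matrix()
print('clk',round(s['clock'],2),'p',p.round(4),'bx',round(p[:2]@n-.263,4),'t-.536',round(p[:2]@t-.536,4),'toolx',M[:,0].round(3),'F n/t/z',round(s['force'][:2]@n,2),round(s['force'][:2]@t,2),round(s['force'][2],2),'grip',round(s['grip_width'],4))
E
python3 s.py
```

```text
clock: 1.9
position: [0.5246, -0.0922, 0.1933]
tool_rot: [-3.141, 0.002, 1.207]
force: [1.9, 0.2, -0.6]
grip_width: 0.0429
clk 1.9 p [ 0.5246 -0.0922  0.1933] bx -0.1674 t-.536 -0.012 toolx [ 0.356  0.935 -0.002] F n/t/z 0.86 1.71 -0.55 grip 0.0429
```

```bash
python3 -m inch '[{"dx":-45,"dy":12,"dz":0,"rx":0,"ry":0,"rz":0,"hand":0},{"dx":0,"dy":0,"dz":40,"rx":0,"ry":0,"rz":0,"hand":0},{"dx":0,"dy":0,"dz":45,"rx":0,"ry":0,"rz":0,"hand":0},{"dx":0,"dy":0,"dz":45,"rx":0,"ry":0,"rz":0,"hand":0},{"dx":0,"dy":0,"dz":35,"rx":0,"ry":0,"rz":0,"hand":0},{"dx":0,"dy":0,"dz":10,"rx":0,"ry":0,"rz":0,"hand":0},{"dx":0,"dy":0,"dz":0,"rx":0,"ry":0,"rz":0,"hand":0},{"dx":0,"dy":0,"dz":0,"rx":0,"ry":0,"rz":0,"hand":0}]'; python3 s.py
python3 - <<'E'
from h import *
snap('side','b_side');snap('scene','b_scene'); snap('wrist','b_wrist')
import cv2
im=[]
for n in ['side','scene']:
    c=proj(n,[[.515,-.12,.03]])[0].astype(int); a=cv2.imread(f'pics/b_{n}.png')[max(c[0]-65,0):c[0]+55,c[1]-65:c[1]+65]; im.append(cv2.resize(a,(390,360)))
cv2.imwrite('pics/b_z.png',np.hstack(im))
E
```

```text
clock: 2.7
position: [0.5252, -0.1346, 0.0194]
tool_rot: [3.14, -0.0, 1.217]
force: [0.4, -0.2, -0.6]
grip_width: 0.043
clk 2.7 p [ 0.5252 -0.1346  0.0194] bx -0.207 t-.536 0.0033 toolx [0.347 0.938 0.   ] F n/t/z -0.09 0.46 -0.59 grip 0.043
```

View pics/b_z.png

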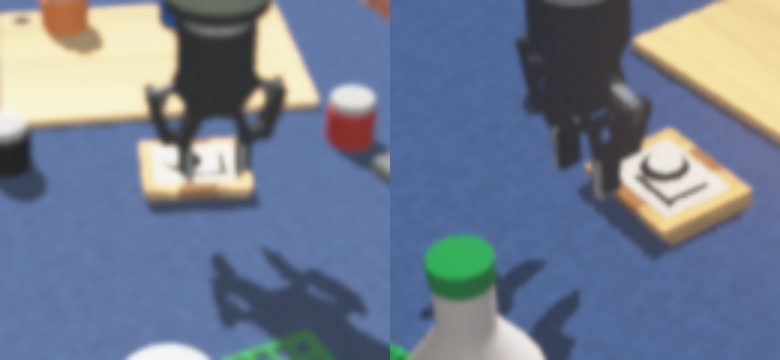

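View pics/b_wrist.png

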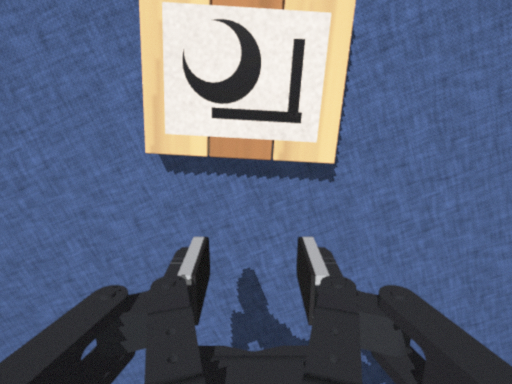

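```bash
python3 -m inch '[{"dx":0,"dy":-4,"dz":8,"rx":0,"ry":0,"rz":0,"hand":0},{"dx":0,"dy":0,"dz":6,"rx":0,"ry":0,"rz":0,"hand":0},{"dx":0,"dy":0,"dz":2,"rx":0,"ry":0,"rz":0,"hand":0},{"dx":0,"dy":0,"dz":0,"rx":0,"ry":0,"rz":0,"hand":0}]'; python3 s.py
python3 -m inch '[{"dx":0,"dy":0,"dz":1,"rx":0,"ry":0,"rz":0,"hand":0},{"dx":0,"dy":0,"dz":0,"rx":0,"ry":0,"rz":0,"hand":0}]'; python3 s.py
python3 -m inch '[{"dx":0,"dy":0,"dz":1.5,"rx":0,"ry":0,"rz":0,"hand":0},{"dx":0,"dy":0,"dz":0,"rx":0,"ry":0,"rz":0,"hand":0}]'; python3 s.py
```

```text
clock: 3.25
position: [0.5202, -0.133, 0.0015]
tool_rot: [-3.141, 0.0, 1.217]
force: [-0.6, -0.5, 0.4]
grip_width: 0.042
clk 3.25 p [ 0.5202 -0.133   0.0015] bx -0.2072 t-.536 -0.0019 toolx [ 0.347  0.938 -0.   ] F n/t/z -0.64 -0.39 0.37 grip 0.042
clock: 3.45
position: [0.5205, -0.1331, 0.0009]
tool_rot: [3.142, 0.0, 1.217]
force: [-0.8, -0.9, 0.0]
grip_width: 0.0429
clk 3.45 p [ 0.5205 -0.1331  0.0009] bx -0.2072 t-.536 -0.0016 toolx [ 0.347  0.938 -0.   ] F n/t/z -1.1 -0.44 0.02 grip 0.0429
clock: 3.65
position: [0.5204, -0.133, -0.0007]
tool_rot: [-3.142, 0.0, 1.217]
force: [0.5, 0.6, 0.2]
grip_width: 0.0431
clk 3.65 p [ 0.5204 -0.133  -0.0007] bx -0.2072 t-.536 -0.0017 toolx [ 0.347  0.938 -0.   ] F n/t/z 0.68 0.24 0.23 grip 0.0431
```

```bash
python3 -m inch '[{"dx":0,"dy":0,"dz":1.5,"rx":0,"ry":0,"rz":0,"hand":0},{"dx":0,"dy":0,"dz":0,"rx":0,"ry":0,"rz":0,"hand":0}]'; python3 s.py
python3 -m inch '[{"dx":0,"dy":0,"dz":1.5,"rx":0,"ry":0,"rz":0,"hand":0},{"dx":0,"dy":0,"dz":0,"rx":0,"ry":0,"rz":0,"hand":0}]'; python3 s.py
```

```text
clock: 3.85
position: [0.5204, -0.133, -0.0023]
tool_rot: [-3.141, 0.0, 1.217]
force: [0.1, -0.1, 0.2]
grip_width: 0.0425
clk 3.85 p [ 0.5204 -0.133  -0.0023] bx -0.2072 t-.536 -0.0017 toolx [ 0.347  0.938 -0.   ] F n/t/z -0.07 0.14 0.18 grip 0.0425
clock: 4.05
position: [0.5204, -0.133, -0.0038]
tool_rot: [-3.141, 0.0, 1.217]
force: [0.3, 0.9, 0.3]
grip_width: 0.0427
clk 4.05 p [ 0.5204 -0.133  -0.0038] bx -0.2072 t-.536 -0.0018 toolx [ 0.347  0.938 -0.   ] F n/t/z 0.9 -0.02 0.33 grip 0.0427
```

```bash
python3 -m inch '[{"dx":0,"dy":0,"dz":1.5,"rx":0,"ry":0,"rz":0,"hand":0},{"dx":0,"dy":0,"dz":0,"rx":0,"ry":0,"rz":0,"hand":0}]'; python3 s.py
python3 -m inch '[{"dx":0,"dy":0,"dz":1,"rx":0,"ry":0,"rz":0,"hand":0},{"dx":0,"dy":0,"dz":0,"rx":0,"ry":0,"rz":0,"hand":0}]'; python3 s.py
```

```text
clock: 4.25
position: [0.5204, -0.133, -0.0053]
tool_rot: [-3.141, 0.0, 1.217]
force: [0.3, -0.5, 1.3]
grip_width: 0.043
clk 4.25 p [ 0.5204 -0.133  -0.0053] bx -0.2072 t-.536 -0.0017 toolx [ 0.347  0.938 -0.   ] F n/t/z -0.38 0.46 1.28 grip 0.043
clock: 4.45
position: [0.5204, -0.133, -0.0062]
tool_rot: [-3.141, 0.0, 1.217]
force: [0.5, -0.0, -0.1]
grip_width: 0.0428
clk 4.45 p [ 0.5204 -0.133  -0.0062] bx -0.2072 t-.536 -0.0017 toolx [ 0.347  0.938 -0.   ] F n/t/z 0.17 0.49 -0.09 grip 0.0428
```

```bash
python3 -m inch '[{"dx":8,"dy":0,"dz":-2.5,"rx":0,"ry":0,"rz":0,"hand":0},{"dx":10,"dy":0,"dz":0,"rx":0,"ry":0,"rz":0,"hand":0},{"dx":4,"dy":0,"dz":0,"rx":0,"ry":0,"rz":0,"hand":0},{"dx":4,"dy":0,"dz":0,"rx":0,"ry":0,"rz":0,"hand":0},{"dx":4,"dy":0,"dz":0,"rx":0,"ry":0,"rz":0,"hand":0},{"dx":4,"dy":0,"dz":0,"rx":0,"ry":0,"rz":0,"hand":0},{"dx":4,"dy":0,"dz":0,"rx":0,"ry":0,"rz":0,"hand":0},{"dx":4,"dy":0,"dz":0,"rx":0,"ry":0,"rz":0,"hand":0},{"dx":4,"dy":0,"dz":0,"rx":0,"ry":0,"rz":0,"hand":0},{"dx":0,"dy":0,"dz":0,"rx":0,"ry":0,"rz":0,"hand":0}]'; python3 s.py
python3 - <<'E'
from h import *
snap('wrist','c_wrist'); snap('side','c_side')
E
```

```text
clock: 5.45
position: [0.5366, -0.0892, -0.0036]
tool_rot: [-3.142, -0.0, 1.217]
force: [-0.2, -1.0, -0.2]
grip_width: 0.0425
clk 5.45 p [ 0.5366 -0.0892 -0.0036] bx -0.1605 t-.536 -0.0017 toolx [0.346 0.938 0.   ] F n/t/z -0.98 0.11 -0.25 grip 0.0425
```

View pics/c_wrist.png

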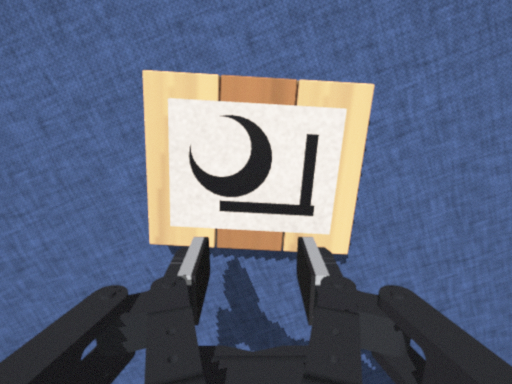

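```bash
python3 -m inch '[{"dx":4,"dy":0,"dz":0,"rx":0,"ry":0,"rz":0,"hand":0},{"dx":5,"dy":0,"dz":0,"rx":0,"ry":0,"rz":0,"hand":0},{"dx":5,"dy":0,"dz":0,"rx":0,"ry":0,"rz":0,"hand":0},{"dx":5,"dy":0,"dz":0,"rx":0,"ry":0,"rz":0,"hand":0},{"dx":5,"dy":0,"dz":0,"rx":0,"ry":0,"rz":0,"hand":0},{"dx":5,"dy":0,"dz":0,"rx":0,"ry":0,"rz":0,"hand":0},{"dx":5,"dy":0,"dz":0,"rx":0,"ry":0,"rz":0,"hand":0},{"dx":5,"dy":0,"dz":0,"rx":0,"ry":0,"rz":0,"hand":0},{"dx":4,"dy":0,"dz":0,"rx":0,"ry":0,"rz":0,"hand":0},{"dx":3,"dy":0,"dz":0,"rx":0,"ry":0,"rz":0,"hand":0}]'; python3 s.py
python3 - <<'E'
from h import *
snap('wrist','d_wrist'); snap('side','d_side')
E
```

```text
clock: 6.55
position: [0.5524, -0.0463, -0.0036]
tool_rot: [-3.142, -0.0, 1.217]
force: [-0.8, -0.5, -1.2]
grip_width: 0.0427
clk 6.55 p [ 0.5524 -0.0463 -0.0036] bx -0.1148 t-.536 -0.0017 toolx [0.347 0.938 0.   ] F n/t/z -0.77 -0.54 -1.21 grip 0.0427
```

View pics/d_wrist.png

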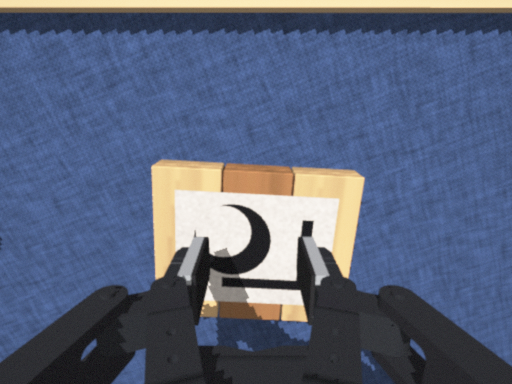

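Run:
```python
from h import *
im=[]
snap('scene','d_scene')
for n in ['side','scene']:
    c=proj(n,[[.5524,-.05,.02]])[0].astype(int); a=cv2.imread(f'pics/d_{n}.png')[max(c[0]-65,0):c[0]+55,c[1]-65:c[1]+65]; im.append(cv2.resize(a,(390,360),interpolation=cv2.INTER_CUBIC))
cv2.imwrite('pics/d_z.png',np.hstack(im))
```

```text
(no output)
```

View pics/d_z.png

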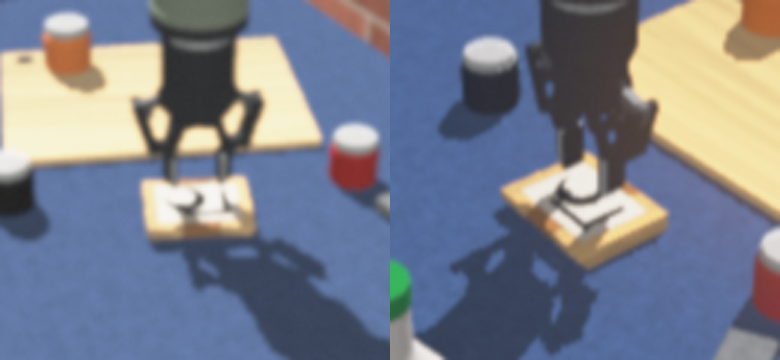

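Run:
```python
from h import *
im,d=bot.grab_frame('wrist')
s=bot.observe(); nn=np.array([.347,.938]);tt=np.array([.938,-.347])
for r,c in [(238,204),(240,200),(245,198),(238,306),(242,312),(260,195),(280,190),(300,256),(200,256)]:
    p=pts('wrist',[[r,c]],d[r,c])[0]; print(r,c,d[r,c].round(4),p.round(4),'bx',round(p[:2]@nn-.263,4),'t',round(p[:2]@tt-.536,4))
print(s['position'],bot.get_calibration('wrist')['origin'])
m=bot.trace('wrist','panel')[0]['region']&(d>0)
P=pts('wrist',np.argwhere(m),d[m]); t=P[abs(P[:,2]-.018)<.004]; print(cv2.minAreaRect((t[:,:2]*1000).astype(np.float32)))
```

```text
238 204 0.148 [ 0.5363 -0.0291  0.0415] bx -0.1042 t -0.0228
240 200 0.1475 [ 0.5344 -0.0291  0.0422] bx -0.1048 t -0.0246
245 198 0.1406 [ 0.535  -0.0283  0.0491] bx -0.1039 t -0.0243
238 306 0.1481 [ 0.5807 -0.0455  0.0414] bx -0.1042 t 0.0245
242 312 0.1434 [ 0.5826 -0.0459  0.0462] bx -0.1039 t 0.0264
260 195 0.1281 [ 0.5358 -0.0288  0.0623] bx -0.1041 t -0.0234
280 190 0.1177 [ 0.5352 -0.0306  0.0737] bx -0.106 t -0.0234
300 256 0.1855 [ 0.5417 -0.0849  0.0176] bx -0.1547 t 0.0016
200 256 0.1666 [ 0.563  -0.0271  0.0187] bx -0.0931 t 0.0015
[ 0.55227033 -0.04684801 -0.00363148] [0.57957006 0.02243423 0.1769377 ]
((550.9564208984375, -54.55657958984375), (90.80075073242188, 110.06474304199219), 66.33128356933594)
```

Run:
```python
from h import *
n=np.array([.347,.938,0]);t=np.array([.938,-.347,0])
p=bot.observe()['position']
for c in ['side','scene']:
    a=cv2.resize(cv2.imread(f'pics/d_{c}.png'),None,fx=6,fy=6,interpolation=cv2.INTER_CUBIC)
    for sg in (-1,1):
        for z,col in ((.005,(0,0,255)),(.022,(0,255,255)),(.042,(0,255,0))):
            q=p+n*.011*0+t*.0225*sg; q[2]=z
            u=proj(c,q)[0]*6; cv2.circle(a,(int(u[1]),int(u[0])),5,col,-1)
    u=proj(c,p)[0]*6; y,x=int(u[0]),int(u[1]); y=max(y,250)
    cv2.imwrite(f'pics/e_{c}.png',a[y-250:y+200,x-300:x+300])
```

```text
(no output)
```

View pics/e_side.png

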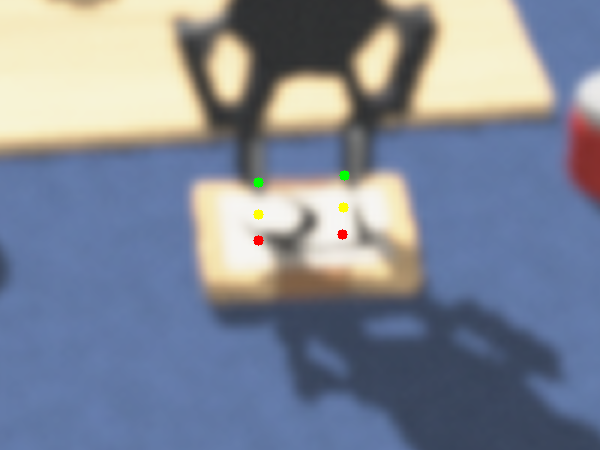

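View pics/e_scene.png

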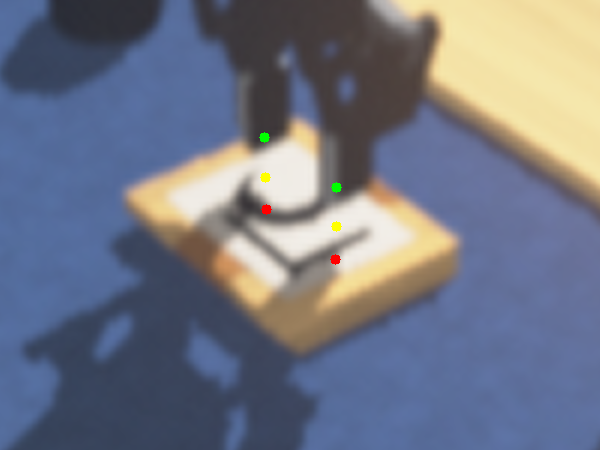

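```bash
python3 -m inch '[{"dx":-30,"dy":0,"dz":-5,"rx":0,"ry":0,"rz":0,"hand":0},{"dx":-40,"dy":0,"dz":0,"rx":0,"ry":0,"rz":0,"hand":0},{"dx":-20,"dy":0,"dz":0,"rx":0,"ry":0,"rz":0,"hand":0},{"dx":0,"dy":0,"dz":15,"rx":0,"ry":0,"rz":0,"hand":0},{"dx":0,"dy":0,"dz":10,"rx":0,"ry":0,"rz":0,"hand":0},{"dx":0,"dy":0,"dz":0,"rx":0,"ry":0,"rz":0,"hand":0},{"dx":0,"dy":0,"dz":0,"rx":0,"ry":0,"rz":0,"hand":0}]'; python3 s.py
python3 - <<'E'
from h import *
n=np.array([.347,.938,0]);t=np.array([.938,-.347,0])
p=bot.observe()['position']
snap('side','f_side');snap('scene','f_scene')
o=[]
for c in ['side','scene']:
    a=cv2.resize(cv2.imread(f'pics/f_{c}.png'),None,fx=5,fy=5,interpolation=cv2.INTER_CUBIC)
    for sg in (-1,1):
        for z,col in ((0,(0,0,255)),(.02,(0,255,255))):
            q=p+t*.0235*sg; q[2]=z
            u=proj(c,q)[0]*5; cv2.circle(a,(int(u[1]),int(u[0])),3,col,-1)
    u=proj(c,p)[0]*5; y,x=int(u[0]),int(u[1])
    o.append(a[y-250:y+150,x-200:x+200])
cv2.imwrite('pics/f_z.png',np.hstack(o))
E
```

```text
clock: 7.5
position: [0.5212, -0.1302, -0.0239]
tool_rot: [-3.141, -0.0, 1.218]
force: [-0.1, 0.2, -0.1]
grip_width: 0.0426
clk 7.5 p [ 0.5212 -0.1302 -0.0239] bx -0.2043 t-.536 -0.0019 toolx [0.345 0.938 0.   ] F n/t/z 0.1 -0.18 -0.14 grip 0.0426
```

View pics/f_z.png

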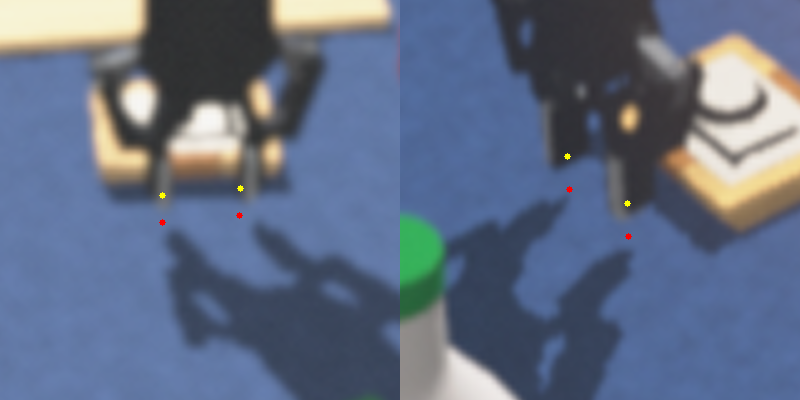

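```bash
python3 -m inch '[{"dx":0,"dy":0,"dz":6,"rx":0,"ry":0,"rz":0,"hand":0},{"dx":0,"dy":0,"dz":4,"rx":0,"ry":0,"rz":0,"hand":0},{"dx":0,"dy":0,"dz":2,"rx":0,"ry":0,"rz":0,"hand":0},{"dx":0,"dy":0,"dz":0,"rx":0,"ry":0,"rz":0,"hand":0}]'; python3 s.py
for i in 1 2; do python3 -m inch '[{"dx":0,"dy":0,"dz":1.5,"rx":0,"ry":0,"rz":0,"hand":0},{"dx":0,"dy":0,"dz":0,"rx":0,"ry":0,"rz":0,"hand":0}]' >/dev/null; python3 s.py; done
```

```text
clock: 8.0
position: [0.5209, -0.1311, -0.036]
tool_rot: [-3.141, 0.0, 1.217]
force: [0.1, -0.1, -0.4]
grip_width: 0.0421
clk 8.0 p [ 0.5209 -0.1311 -0.036 ] bx -0.2052 t-.536 -0.0019 toolx [ 0.347  0.938 -0.   ] F n/t/z -0.03 0.13 -0.37 grip 0.0421
clk 8.2 p [ 0.5211 -0.1312 -0.0372] bx -0.2052 t-.536 -0.0017 toolx [ 0.347  0.938 -0.   ] F n/t/z -0.58 0.22 0.19 grip 0.0425
clk 8.4 p [ 0.5211 -0.1311 -0.0387] bx -0.2052 t-.536 -0.0017 toolx [ 0.347  0.938 -0.   ] F n/t/z -0.37 -0.44 0.49 grip 0.0426
```

```bash
python3 -m inch '[{"dx":0,"dy":0,"dz":1,"rx":0,"ry":0,"rz":0,"hand":0},{"dx":0,"dy":0,"dz":0,"rx":0,"ry":0,"rz":0,"hand":0}]' >/dev/null; python3 s.py;python3 -m inch '[{"dx":0,"dy":0,"dz":1,"rx":0,"ry":0,"rz":0,"hand":0},{"dx":0,"dy":0,"dz":0,"rx":0,"ry":0,"rz":0,"hand":0}]' >/dev/null; python3 s.py
python3 - <<'E'
from h import *
im,d=snap('wrist','g_wrist')
for r,c in [(237,204),(238,205),(239,201),(238,306)]: print(pts('wrist',[[r,c]],d[r,c])[0].round(4))
E
```

```text
clk 8.6 p [ 0.5211 -0.1311 -0.0397] bx -0.2052 t-.536 -0.0017 toolx [ 0.347  0.938 -0.   ] F n/t/z 0.2 0.13 -0.96 grip 0.0431
clk 8.8 p [ 0.5213 -0.1312 -0.0402] bx -0.2052 t-.536 -0.0015 toolx [0.347 0.938 0.   ] F n/t/z 0.16 -2.79 10.65 grip 0.0426
[ 0.5053 -0.1132  0.0042]
[ 0.5057 -0.1135  0.0049]
[ 0.5041 -0.113   0.0058]
[ 0.5496 -0.1296  0.0052]
```

View pics/g_wrist.png

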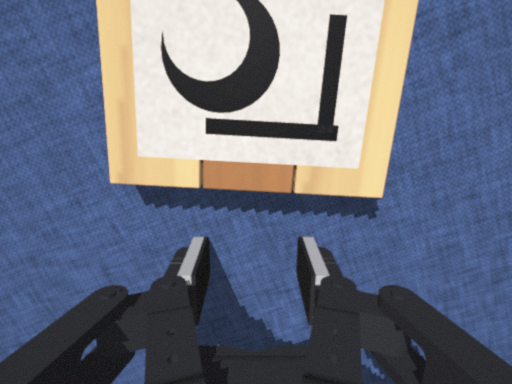

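```bash
python3 -m inch '[{"dx":0,"dy":0,"dz":-4,"rx":0,"ry":0,"rz":0,"hand":0},{"dx":12,"dy":0,"dz":0,"rx":0,"ry":0,"rz":0,"hand":0},{"dx":8,"dy":0,"dz":0,"rx":0,"ry":0,"rz":0,"hand":0},{"dx":4,"dy":0,"dz":0,"rx":0,"ry":0,"rz":0,"hand":0},{"dx":3,"dy":0,"dz":0,"rx":0,"ry":0,"rz":0,"hand":0},{"dx":3,"dy":0,"dz":0,"rx":0,"ry":0,"rz":0,"hand":0},{"dx":3,"dy":0,"dz":0,"rx":0,"ry":0,"rz":0,"hand":0},{"dx":4,"dy":0,"dz":0,"rx":0,"ry":0,"rz":0,"hand":0},{"dx":4,"dy":0,"dz":0,"rx":0,"ry":0,"rz":0,"hand":0},{"dx":0,"dy":0,"dz":0,"rx":0,"ry":0,"rz":0,"hand":0}]'>/dev/null; python3 s.py
python3 - <<'E'
from h import *
snap('wrist','i_wrist')
E
```

```text
clk 9.85 p [ 0.5356 -0.092  -0.0366] bx -0.1634 t-.536 -0.0017 toolx [0.346 0.938 0.   ] F n/t/z -0.86 0.6 -0.36 grip 0.0429
```

View pics/i_wrist.png

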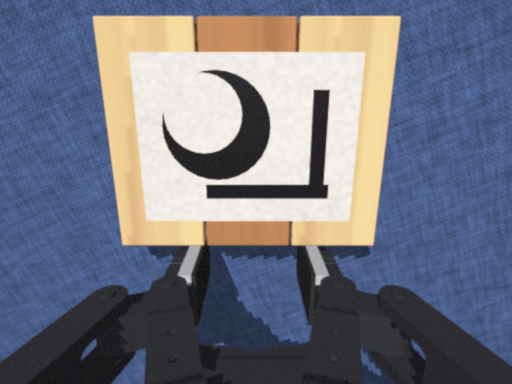

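```bash
python3 -m inch '[{"dx":4,"dy":0,"dz":0,"rx":0,"ry":0,"rz":0,"hand":0},{"dx":6,"dy":0,"dz":0,"rx":0,"ry":0,"rz":0,"hand":0},{"dx":7,"dy":0,"dz":0,"rx":0,"ry":0,"rz":0,"hand":0},{"dx":7,"dy":0,"dz":0,"rx":0,"ry":0,"rz":0,"hand":0},{"dx":7,"dy":0,"dz":0,"rx":0,"ry":0,"rz":0,"hand":0},{"dx":7,"dy":0,"dz":0,"rx":0,"ry":0,"rz":0,"hand":0},{"dx":6,"dy":0,"dz":0,"rx":0,"ry":0,"rz":0,"hand":0},{"dx":5,"dy":0,"dz":0,"rx":0,"ry":0,"rz":0,"hand":0},{"dx":3,"dy":0,"dz":0,"rx":0,"ry":0,"rz":0,"hand":0},{"dx":0,"dy":0,"dz":0,"rx":0,"ry":0,"rz":0,"hand":0}]'>/dev/null; python3 s.py
python3 - <<'E'
from h import *
snap('wrist','j_wrist')
E
```

```text
clk 10.9 p [ 0.5535 -0.0434 -0.0366] bx -0.1117 t-.536 -0.0017 toolx [0.346 0.938 0.   ] F n/t/z -0.85 0.36 0.41 grip 0.0427
```

View pics/j_wrist.png

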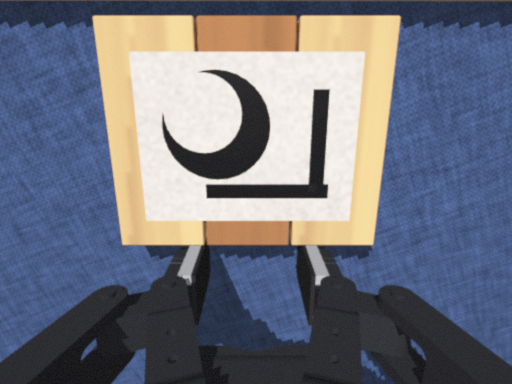

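```bash
python3 -m inch '[{"dx":3,"dy":0,"dz":0,"rx":0,"ry":0,"rz":0,"hand":0},{"dx":2,"dy":0,"dz":0,"rx":0,"ry":0,"rz":0,"hand":0},{"dx":2,"dy":0,"dz":0,"rx":0,"ry":0,"rz":0,"hand":0},{"dx":0,"dy":0,"dz":0,"rx":0,"ry":0,"rz":0,"hand":0}]'>/dev/null; python3 s.py
for i in 1 2 3; do python3 -m inch '[{"dx":0.7,"dy":0,"dz":0,"rx":0,"ry":0,"rz":0,"hand":0},{"dx":0,"dy":0,"dz":0,"rx":0,"ry":0,"rz":0,"hand":0}]'>/dev/null; python3 s.py; done
```

```text
clk 11.35 p [ 0.5559 -0.037  -0.0366] bx -0.1048 t-.536 -0.0017 toolx [0.346 0.938 0.   ] F n/t/z -0.22 0.74 0.3 grip 0.0425
clk 11.55 p [ 0.556  -0.0366 -0.0366] bx -0.1044 t-.536 -0.0017 toolx [0.347 0.938 0.   ] F n/t/z -0.05 0.09 -0.26 grip 0.0425
clk 11.75 p [ 0.5563 -0.036  -0.0366] bx -0.1037 t-.536 -0.0017 toolx [0.347 0.938 0.   ] F n/t/z -0.31 0.25 -0.09 grip 0.0427
clk 11.95 p [ 0.5566 -0.0353 -0.0366] bx -0.103 t-.536 -0.0017 toolx [0.347 0.938 0.   ] F n/t/z 0.06 0.04 0.75 grip 0.0432
```

```bash
for i in 1 2 3; do python3 -m inch '[{"dx":0.6,"dy":0,"dz":0,"rx":0,"ry":0,"rz":0,"hand":0},{"dx":0,"dy":0,"dz":0,"rx":0,"ry":0,"rz":0,"hand":0}]'>/dev/null; python3 s.py; done
```

```text
clk 12.15 p [ 0.5568 -0.0348 -0.0366] bx -0.1024 t-.536 -0.0017 toolx [0.347 0.938 0.   ] F n/t/z -1.14 0.41 -1.22 grip 0.0428
clk 12.35 p [ 0.5568 -0.0345 -0.0366] bx -0.1022 t-.536 -0.0017 toolx [ 0.347  0.938 -0.   ] F n/t/z -2.6 0.31 0.53 grip 0.0425
clk 12.55 p [ 0.5568 -0.0345 -0.0366] bx -0.1022 t-.536 -0.0017 toolx [ 0.347  0.938 -0.001] F n/t/z -5.6 0.65 2.5 grip 0.0424
```

```bash
python3 -m inch '[{"dx":0.3,"dy":0,"dz":0,"rx":0,"ry":0,"rz":0,"hand":0},{"dx":0,"dy":0,"dz":-1,"rx":0,"ry":0,"rz":0,"hand":0},{"dx":0.1,"dy":0,"dz":-1.5,"rx":0,"ry":0,"rz":0,"hand":0},{"dx":0.1,"dy":0,"dz":-1.5,"rx":0,"ry":0,"rz":0,"hand":0},{"dx":0,"dy":0,"dz":0,"rx":0,"ry":0,"rz":0,"hand":0}]'>/dev/null; python3 s.py
python3 - <<'E'
from h import *
snap('wrist','k_wrist'); im,d=snap('side','k_side'); c=proj('side',[.57,0,.02])[0].astype(int)
cv2.imwrite('pics/k_z.png',cv2.resize(cv2.imread('pics/k_side.png')[c[0]-60:c[0]+40,c[1]-65:c[1]+65],None,fx=5,fy=5,interpolation=cv2.INTER_CUBIC))
E
```

```text
clk 13.05 p [ 0.5569 -0.0342 -0.0326] bx -0.1019 t-.536 -0.0018 toolx [ 0.347  0.938 -0.001] F n/t/z -7.8 0.36 0.59 grip 0.0425
```

View pics/k_wrist.png

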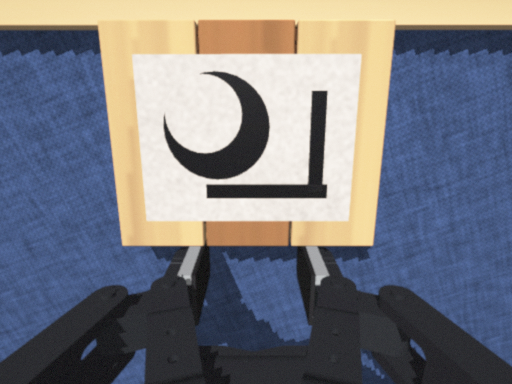

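View pics/k_z.png

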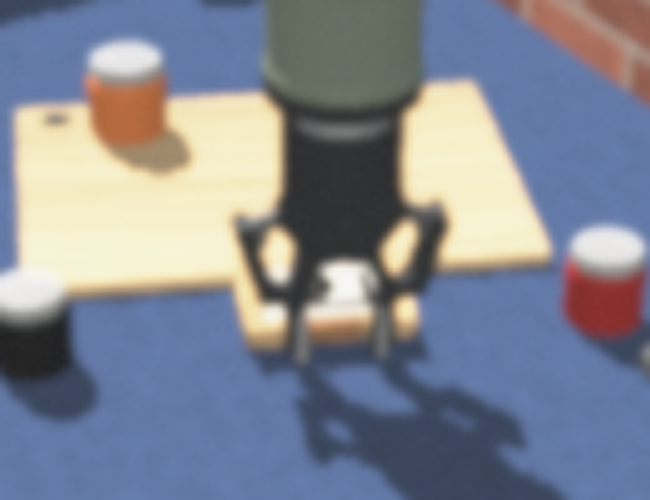

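```bash
cat > tilt.py <<'E'
from h import *
im,d=bot.grab_frame('wrist')
m=np.zeros(d.shape,bool); m[25:236,165:340]=1; 
P=pts('wrist',np.argwhere(m),d[m]); n=np.array([.347,.938]);t=np.array([.938,-.347])
q=np.c_[P[:,:2]@n-.263,P[:,:2]@t-.536,P[:,2]]
rng=np.random.default_rng(0);best=None
r=bot.trace('wrist','panel')
if r:
    k=r[0]['region'][m]; q=q[k&(d[m]>0)]
c=np.median(q,0)
for _ in range(5):
    c=q.mean(0);v=np.linalg.svd(q-c,full_matrices=False)[2][2]; v*=np.sign(v[2]) or 1
    e=abs((q-c)@v); q=q[e<max(.003,np.percentile(e,90)*.99)]
print('tilt deg',np.degrees(np.arctan2(v[0],v[2])).round(1),'roll',np.degrees(np.arctan2(v[1],v[2])).round(1),'trail-most',q[q[:,0].argmin()].round(4),'front',q[q[:,0].argmax()].round(4),len(q))
import sys; cv2.imwrite('pics/%s.png'%sys.argv[1],im[:,:,::-1])
E
python3 tilt.py l1; python3 s.py
python3 -m inch '[{"dx":0.1,"dy":0,"dz":-1.5,"rx":0,"ry":0,"rz":0,"hand":0},{"dx":0.1,"dy":0,"dz":-2,"rx":0,"ry":0,"rz":0,"hand":0},{"dx":0.2,"dy":0,"dz":-2,"rx":0,"ry":0,"rz":0,"hand":0},{"dx":0,"dy":0,"dz":0,"rx":0,"ry":0,"rz":0,"hand":0}]'>/dev/null; python3 s.py;python3 tilt.py l2
```

```text
tilt deg 2.5 roll 0.2 trail-most [-0.0861  0.0161  0.0192] front [-0.0022 -0.0217  0.0157] 36708
clk 13.25 p [ 0.5569 -0.0342 -0.0327] bx -0.1019 t-.536 -0.0018 toolx [ 0.348  0.938 -0.001] F n/t/z -7.65 0.31 -0.09 grip 0.0426
clk 13.65 p [ 0.5571 -0.0337 -0.027 ] bx -0.1013 t-.536 -0.0017 toolx [ 0.347  0.938 -0.001] F n/t/z -7.06 0.21 1.39 grip 0.0426
tilt deg 6.2 roll 0.2 trail-most [-0.0858 -0.0218  0.0242] front [-0.0006 -0.0312  0.016 ] 36695
```

```bash
python3 -m inch '[{"dx":0.2,"dy":0,"dz":-2,"rx":0,"ry":0,"rz":0,"hand":0},{"dx":0.3,"dy":0,"dz":-2,"rx":0,"ry":0,"rz":0,"hand":0},{"dx":0.3,"dy":0,"dz":-2,"rx":0,"ry":0,"rz":0,"hand":0},{"dx":0.4,"dy":0,"dz":-2,"rx":0,"ry":0,"rz":0,"hand":0},{"dx":0,"dy":0,"dz":0,"rx":0,"ry":0,"rz":0,"hand":0}]'>/dev/null; python3 s.py;python3 tilt.py l3
python3 -m inch '[{"dx":0.4,"dy":0,"dz":-2,"rx":0,"ry":0,"rz":0,"hand":0},{"dx":0.4,"dy":0,"dz":-2,"rx":0,"ry":0,"rz":0,"hand":0},{"dx":0.5,"dy":0,"dz":-2,"rx":0,"ry":0,"rz":0,"hand":0},{"dx":0,"dy":0,"dz":0,"rx":0,"ry":0,"rz":0,"hand":0}]'>/dev/null; python3 s.py;python3 tilt.py l4
```

```text
clk 14.25 p [ 0.5576 -0.0325 -0.019 ] bx -0.1 t-.536 -0.0017 toolx [ 0.347  0.938 -0.001] F n/t/z -5.57 0.0 1.48 grip 0.0427
tilt deg 11.4 roll 0.2 trail-most [-0.0841  0.0205  0.033 ] front [ 0.0003 -0.0343  0.0162] 35805
clk 14.75 p [ 0.5581 -0.0311 -0.0129] bx -0.0985 t-.536 -0.0017 toolx [ 0.347  0.938 -0.001] F n/t/z -4.96 0.18 0.32 grip 0.0428
tilt deg 15.3 roll 0.2 trail-most [-0.0832  0.0162  0.038 ] front [0.001  0.0294 0.0153] 34932
```

```bash
python3 -m inch '[{"dx":0.7,"dy":0,"dz":-2,"rx":0,"ry":0,"rz":0,"hand":0},{"dx":0.7,"dy":0,"dz":-2,"rx":0,"ry":0,"rz":0,"hand":0},{"dx":0.7,"dy":0,"dz":-2,"rx":0,"ry":0,"rz":0,"hand":0},{"dx":0.8,"dy":0,"dz":-2,"rx":0,"ry":0,"rz":0,"hand":0},{"dx":0,"dy":0,"dz":0,"rx":0,"ry":0,"rz":0,"hand":0}]'>/dev/null; python3 s.py;python3 tilt.py l5
python3 -m inch '[{"dx":0.8,"dy":0,"dz":-2,"rx":0,"ry":0,"rz":0,"hand":0},{"dx":0.9,"dy":0,"dz":-2,"rx":0,"ry":0,"rz":0,"hand":0},{"dx":0.9,"dy":0,"dz":-2,"rx":0,"ry":0,"rz":0,"hand":0},{"dx":0,"dy":0,"dz":0,"rx":0,"ry":0,"rz":0,"hand":0}]'>/dev/null; python3 s.py;python3 tilt.py l6
```

```text
clk 15.35 p [ 0.5591 -0.0285 -0.0049] bx -0.0957 t-.536 -0.0017 toolx [ 0.347  0.938 -0.001] F n/t/z -5.17 -1.54 2.11 grip 0.0431
tilt deg 20.7 roll 0.1 trail-most [-0.0804 -0.024   0.0459] front [ 0.0017 -0.0139  0.0152] 33536
clk 15.85 p [ 0.56   -0.0261  0.0011] bx -0.0932 t-.536 -0.0017 toolx [ 0.347  0.938 -0.001] F n/t/z -6.74 -1.04 2.5 grip 0.0427
tilt deg 24.9 roll 0.1 trail-most [-0.078   0.0163  0.0516] front [0.0022 0.0028 0.0148] 32291
```

View pics/l6.png

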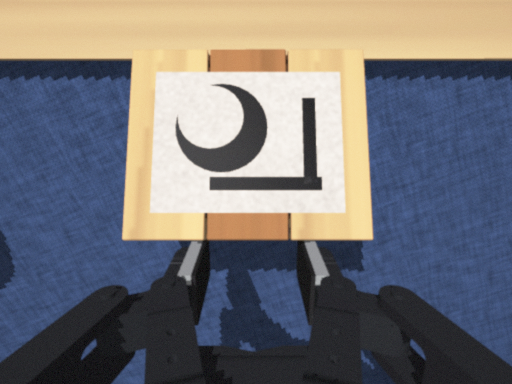

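```bash
python3 -m inch '[{"dx":0.9,"dy":0,"dz":-2,"rx":0,"ry":0,"rz":0,"hand":0},{"dx":1.0,"dy":0,"dz":-2,"rx":0,"ry":0,"rz":0,"hand":0},{"dx":1.0,"dy":0,"dz":-2,"rx":0,"ry":0,"rz":0,"hand":0},{"dx":1.1,"dy":0,"dz":-2,"rx":0,"ry":0,"rz":0,"hand":0},{"dx":0,"dy":0,"dz":0,"rx":0,"ry":0,"rz":0,"hand":0}]'>/dev/null; python3 s.py;python3 tilt.py l7
python3 -m inch '[{"dx":1.2,"dy":0,"dz":-2,"rx":0,"ry":0,"rz":0,"hand":0},{"dx":1.3,"dy":0,"dz":-2,"rx":0,"ry":0,"rz":0,"hand":0},{"dx":1.3,"dy":0,"dz":-2,"rx":0,"ry":0,"rz":0,"hand":0},{"dx":0,"dy":0,"dz":0,"rx":0,"ry":0,"rz":0,"hand":0}]'>/dev/null; python3 s.py;python3 tilt.py l8
```

```text
clk 16.45 p [ 0.5616 -0.022   0.0091] bx -0.0888 t-.536 -0.0016 toolx [ 0.347  0.938 -0.   ] F n/t/z -6.83 -0.54 3.45 grip 0.0427
tilt deg 30.8 roll 0.1 trail-most [-0.0735  0.003   0.0599] front [0.0028 0.0294 0.015 ] 30533
clk 16.95 p [ 0.5629 -0.0182  0.0151] bx -0.0848 t-.536 -0.0016 toolx [ 0.347  0.938 -0.   ] F n/t/z -4.92 0.1 3.46 grip 0.043
tilt deg 35.5 roll 0.2 trail-most [-0.0696 -0.0218  0.0658] front [ 0.0035 -0.016   0.0142] 29166
```

```bash
python3 -m inch '[{"dx":1.5,"dy":0,"dz":-2,"rx":0,"ry":0,"rz":0,"hand":0},{"dx":1.6,"dy":0,"dz":-2,"rx":0,"ry":0,"rz":0,"hand":0},{"dx":1.6,"dy":0,"dz":-2,"rx":0,"ry":0,"rz":0,"hand":0},{"dx":0,"dy":0,"dz":0,"rx":0,"ry":0,"rz":0,"hand":0}]'>/dev/null; python3 s.py;python3 tilt.py l9
python3 -m inch '[{"dx":1.8,"dy":0,"dz":-2,"rx":0,"ry":0,"rz":0,"hand":0},{"dx":1.9,"dy":0,"dz":-2,"rx":0,"ry":0,"rz":0,"hand":0},{"dx":2,"dy":0,"dz":-2,"rx":0,"ry":0,"rz":0,"hand":0},{"dx":0,"dy":0,"dz":0,"rx":0,"ry":0,"rz":0,"hand":0}]'>/dev/null; python3 s.py;python3 tilt.py l10
python3 - <<'E'
from h import *
im,d=snap('scene','l_scene'); c=proj('scene',[.57,0,.04])[0].astype(int)
cv2.imwrite('pics/l_z.png',cv2.resize(cv2.imread('pics/l_scene.png')[c[0]-60:c[0]+50,c[1]-65:c[1]+65],None,fx=5,fy=5,interpolation=cv2.INTER_CUBIC))
E
```

```text
clk 17.45 p [ 0.5647 -0.0137  0.0211] bx -0.0799 t-.536 -0.0016 toolx [ 0.347  0.938 -0.   ] F n/t/z -5.06 -0.44 3.43 grip 0.0429
tilt deg 40.5 roll 0.2 trail-most [-0.0647  0.0261  0.0719] front [ 0.0037 -0.0033  0.0145] 27460
clk 17.95 p [ 0.5669 -0.0075  0.0271] bx -0.0733 t-.536 -0.0016 toolx [0.346 0.938 0.001] F n/t/z -0.71 0.46 -0.36 grip 0.0426
tilt deg 46.7 roll 0.2 trail-most [-0.0581  0.0162  0.0784] front [0.0044 0.0108 0.0137] 25475
```

View pics/l_z.png

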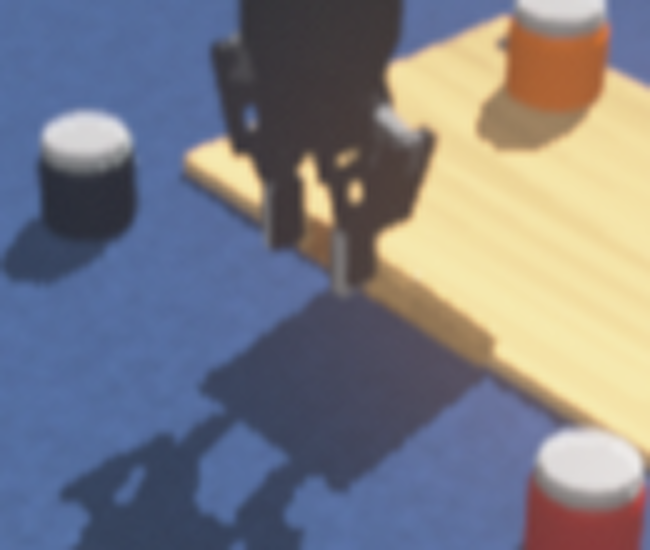

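View pics/l10.png

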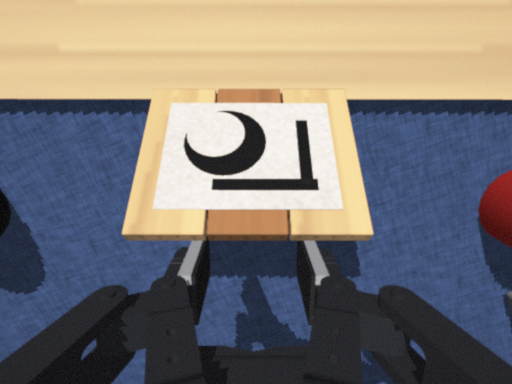

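```bash
python3 -m inch '[{"dx":2,"dy":0,"dz":-1.7,"rx":0,"ry":0,"rz":0,"hand":0},{"dx":2,"dy":0,"dz":-1.6,"rx":0,"ry":0,"rz":0,"hand":0},{"dx":2,"dy":0,"dz":-1.5,"rx":0,"ry":0,"rz":0,"hand":0},{"dx":0,"dy":0,"dz":0,"rx":0,"ry":0,"rz":0,"hand":0}]'>/dev/null; python3 s.py;python3 tilt.py l11
python3 -m inch '[{"dx":2,"dy":0,"dz":-1.3,"rx":0,"ry":0,"rz":0,"hand":0},{"dx":2,"dy":0,"dz":-1.2,"rx":0,"ry":0,"rz":0,"hand":0},{"dx":2,"dy":0,"dz":-1,"rx":0,"ry":0,"rz":0,"hand":0},{"dx":0,"dy":0,"dz":0,"rx":0,"ry":0,"rz":0,"hand":0}]'>/dev/null; python3 s.py;python3 tilt.py l12
```

```text
clk 18.5 p [ 0.5688 -0.0022  0.0319] bx -0.0677 t-.536 -0.0017 toolx [0.346 0.938 0.   ] F n/t/z -1.33 -0.04 0.61 grip 0.0428
tilt deg 51.5 roll 0.2 trail-most [-0.0526  0.0278  0.0828] front [0.0045 0.0495 0.0161] 23714
clk 19.0 p [0.5709 0.0034 0.0354] bx -0.0617 t-.536 -0.0017 toolx [0.346 0.938 0.   ] F n/t/z -0.88 0.17 0.59 grip 0.0426
tilt deg 56.2 roll 0.2 trail-most [-0.0463  0.0126  0.0869] front [ 0.0056 -0.0188  0.0098] 22185
```

View pics/l12.png

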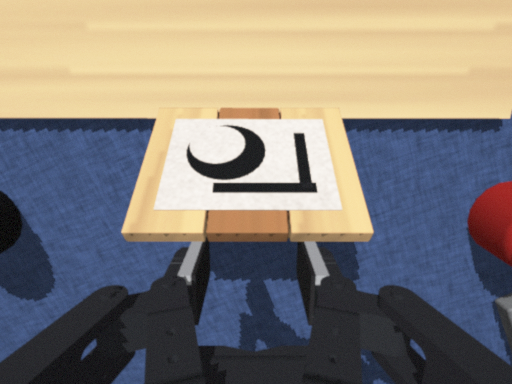

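```bash
python3 -m inch '[{"dx":2.3,"dy":0,"dz":-1,"rx":0,"ry":0,"rz":0,"hand":0},{"dx":2.3,"dy":0,"dz":-1,"rx":0,"ry":0,"rz":0,"hand":0},{"dx":2.3,"dy":0,"dz":-0.8,"rx":0,"ry":0,"rz":0,"hand":0},{"dx":0,"dy":0,"dz":0,"rx":0,"ry":0,"rz":0,"hand":0}]'>/dev/null; python3 s.py;python3 tilt.py l13
python3 -m inch '[{"dx":2.3,"dy":0,"dz":-0.7,"rx":0,"ry":0,"rz":0,"hand":0},{"dx":2.3,"dy":0,"dz":-0.6,"rx":0,"ry":0,"rz":0,"hand":0},{"dx":2.3,"dy":0,"dz":-0.6,"rx":0,"ry":0,"rz":0,"hand":0},{"dx":0,"dy":0,"dz":0,"rx":0,"ry":0,"rz":0,"hand":0}]'>/dev/null; python3 s.py;python3 tilt.py l14
python3 - <<'E'
from h import *
im,d=snap('scene','l14_scene'); c=proj('scene',[.57,0,.04])[0].astype(int)
cv2.imwrite('pics/l14_z.png',cv2.resize(cv2.imread('pics/l14_scene.png')[c[0]-60:c[0]+50,c[1]-65:c[1]+65],None,fx=5,fy=5,interpolation=cv2.INTER_CUBIC))
E
```

```text
clk 19.5 p [0.5733 0.0098 0.0382] bx -0.0548 t-.536 -0.0016 toolx [0.346 0.938 0.   ] F n/t/z -0.74 -0.66 0.37 grip 0.0426
tilt deg 61.3 roll 0.2 trail-most [-0.0392  0.0214  0.0903] front [ 0.0056 -0.0525  0.0096] 20285
clk 20.0 p [0.5754 0.0148 0.0407] bx -0.0494 t-.536 -0.0014 toolx [ 0.347  0.938 -0.001] F n/t/z -8.97 -3.38 16.13 grip 0.0426
tilt deg 65.4 roll 0.3 trail-most [-0.0334  0.029   0.0933] front [ 0.0065 -0.0524  0.0101] 18932
```

View pics/l14_z.png

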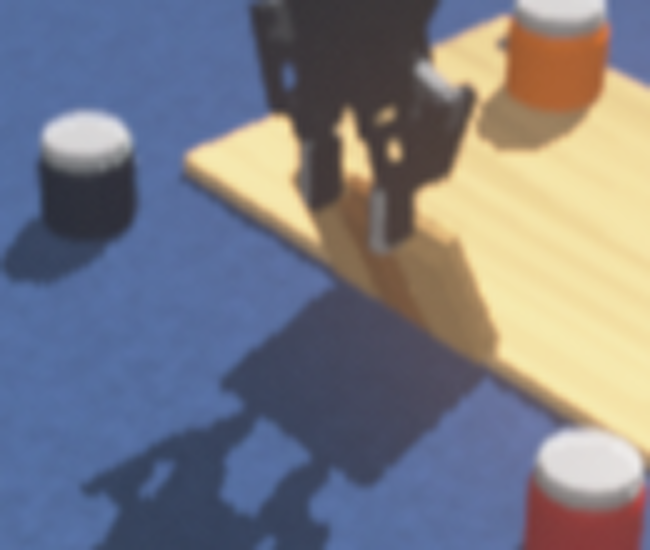

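View pics/l14.png

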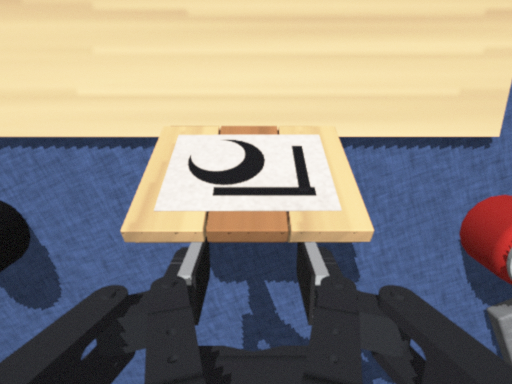

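```bash
python3 -m inch '[{"dx":0,"dy":0,"dz":-0.8,"rx":0,"ry":0,"rz":0,"hand":0},{"dx":0,"dy":0,"dz":0,"rx":0,"ry":0,"rz":0,"hand":0}]'>/dev/null; python3 s.py
python3 -m inch '[{"dx":1.5,"dy":0,"dz":-0.8,"rx":0,"ry":0,"rz":0,"hand":0},{"dx":1.5,"dy":0,"dz":-0.7,"rx":0,"ry":0,"rz":0,"hand":0},{"dx":0,"dy":0,"dz":0,"rx":0,"ry":0,"rz":0,"hand":0}]'>/dev/null; python3 s.py;python3 tilt.py l15
```

```text
clk 20.35 p [0.5755 0.0153 0.0412] bx -0.049 t-.536 -0.0015 toolx [ 0.347  0.938 -0.001] F n/t/z -5.95 -1.67 9.69 grip 0.0426
clk 20.65 p [0.5766 0.0182 0.0428] bx -0.0459 t-.536 -0.0015 toolx [ 0.347  0.938 -0.001] F n/t/z -5.55 -2.73 10.62 grip 0.0427
tilt deg 68.3 roll 0.3 trail-most [-0.0295 -0.0125  0.0961] front [ 0.0061 -0.0307  0.0109] 17618
```

```bash
python3 -m inch '[{"dx":0,"dy":0,"dz":-0.6,"rx":0,"ry":0,"rz":0,"hand":0},{"dx":1.5,"dy":0,"dz":-0.7,"rx":0,"ry":0,"rz":0,"hand":0},{"dx":1.5,"dy":0,"dz":-0.7,"rx":0,"ry":0,"rz":0,"hand":0},{"dx":0,"dy":0,"dz":0,"rx":0,"ry":0,"rz":0,"hand":0}]'>/dev/null; python3 s.py;python3 tilt.py l16
python3 -m inch '[{"dx":2,"dy":0,"dz":-0.8,"rx":0,"ry":0,"rz":0,"hand":0},{"dx":2,"dy":0,"dz":-0.7,"rx":0,"ry":0,"rz":0,"hand":0},{"dx":0,"dy":0,"dz":0,"rx":0,"ry":0,"rz":0,"hand":0}]'>/dev/null; python3 s.py;python3 tilt.py l17
```

```text
clk 21.15 p [0.5778 0.0215 0.0446] bx -0.0424 t-.536 -0.0015 toolx [ 0.347  0.938 -0.   ] F n/t/z -3.98 -0.62 7.77 grip 0.0429
tilt deg 71.0 roll 0.4 trail-most [-0.0254  0.034   0.0972] front [0.0068 0.0339 0.0115] 16600
clk 21.55 p [0.5792 0.0253 0.0462] bx -0.0383 t-.536 -0.0015 toolx [ 0.347  0.938 -0.   ] F n/t/z -3.88 -1.75 10.2 grip 0.0429
tilt deg 74.0 roll 0.4 trail-most [-0.0207  0.0328  0.0982] front [ 0.0064 -0.0251  0.0145] 15189
```

```bash
python3 -m inch '[{"dx":0,"dy":0,"dz":-0.6,"rx":0,"ry":0,"rz":0,"hand":0},{"dx":2,"dy":0,"dz":-0.7,"rx":0,"ry":0,"rz":0,"hand":0},{"dx":2,"dy":0,"dz":-0.6,"rx":0,"ry":0,"rz":0,"hand":0},{"dx":0,"dy":0,"dz":0,"rx":0,"ry":0,"rz":0,"hand":0}]'>/dev/null; python3 s.py;python3 tilt.py l18
python3 -m inch '[{"dx":2,"dy":0,"dz":-0.6,"rx":0,"ry":0,"rz":0,"hand":0},{"dx":2,"dy":0,"dz":-0.5,"rx":0,"ry":0,"rz":0,"hand":0},{"dx":0,"dy":0,"dz":0,"rx":0,"ry":0,"rz":0,"hand":0}]'>/dev/null; python3 s.py;python3 tilt.py l19
python3 - <<'E'
from h import *
im,d=snap('scene','l19_scene'); c=proj('scene',[.57,0,.04])[0].astype(int)
cv2.imwrite('pics/l19_z.png',cv2.resize(cv2.imread('pics/l19_scene.png')[c[0]-60:c[0]+50,c[1]-65:c[1]+65],None,fx=5,fy=5,interpolation=cv2.INTER_CUBIC))
E
```

```text
clk 22.05 p [0.5807 0.0295 0.0479] bx -0.0338 t-.536 -0.0015 toolx [0.346 0.938 0.   ] F n/t/z -2.37 0.12 8.04 grip 0.0425
tilt deg 77.2 roll 0.4 trail-most [-0.0156  0.0294  0.0992] front [ 0.0065 -0.0047  0.0138] 13720
clk 22.45 p [0.5821 0.0333 0.0491] bx -0.0297 t-.536 -0.0015 toolx [0.346 0.938 0.   ] F n/t/z -2.43 -0.87 8.23 grip 0.0425
tilt deg 80.1 roll 0.6 trail-most [-0.0111  0.0342  0.1003] front [0.007  0.0292 0.0101] 12720
```

View pics/l19_z.png

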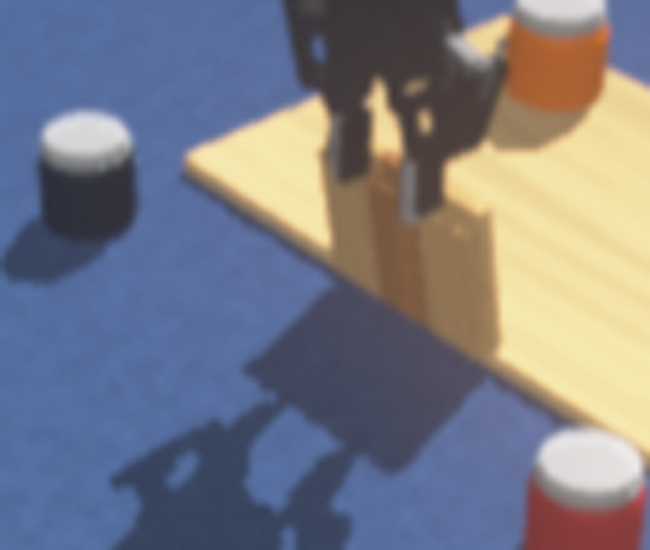

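View pics/l19.png

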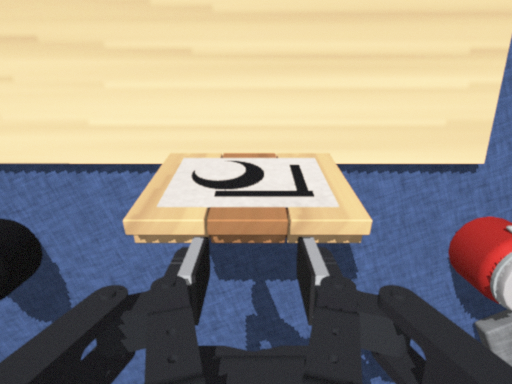

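```bash
python3 -m inch '[{"dx":1.5,"dy":0,"dz":-0.8,"rx":0,"ry":0,"rz":0,"hand":0},{"dx":2,"dy":0,"dz":-0.4,"rx":0,"ry":0,"rz":0,"hand":0},{"dx":2,"dy":0,"dz":-0.3,"rx":0,"ry":0,"rz":0,"hand":0},{"dx":0,"dy":0,"dz":0,"rx":0,"ry":0,"rz":0,"hand":0}]'>/dev/null; python3 s.py;python3 tilt.py l20
python3 -m inch '[{"dx":2,"dy":0,"dz":-0.4,"rx":0,"ry":0,"rz":0,"hand":0},{"dx":2,"dy":0,"dz":-0.3,"rx":0,"ry":0,"rz":0,"hand":0},{"dx":2,"dy":0,"dz":-0.2,"rx":0,"ry":0,"rz":0,"hand":0},{"dx":0,"dy":0,"dz":0,"rx":0,"ry":0,"rz":0,"hand":0}]'>/dev/null; python3 s.py;python3 tilt.py l21
```

```text
clk 23.0 p [0.584  0.0386 0.0504] bx -0.0242 t-.536 -0.0016 toolx [0.346 0.938 0.   ] F n/t/z -1.95 -1.44 6.96 grip 0.0428
tilt deg 84.1 roll 1.1 trail-most [-0.0048  0.0354  0.1   ] front [0.007  0.0454 0.0113] 11003
clk 23.5 p [0.5861 0.0443 0.0515] bx -0.0181 t-.536 -0.0016 toolx [0.346 0.938 0.001] F n/t/z -1.68 -1.99 8.81 grip 0.0428
tilt deg 88.2 roll 2.8 trail-most [0.0019 0.02   0.1001] front [ 0.008  -0.0317  0.0431] 9271
```

View pics/l21.png

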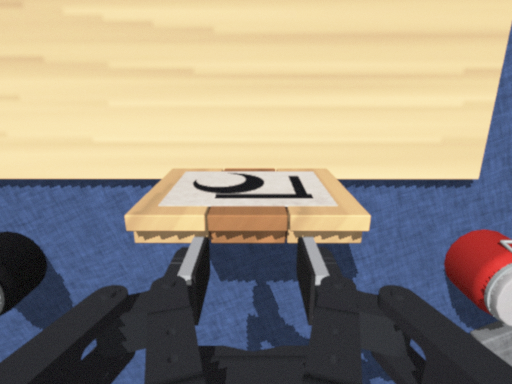

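```bash
python3 -m inch '[{"dx":0,"dy":0,"dz":-0.4,"rx":0,"ry":0,"rz":0,"hand":0},{"dx":2,"dy":0,"dz":-0.3,"rx":0,"ry":0,"rz":0,"hand":0},{"dx":2,"dy":0,"dz":-0.2,"rx":0,"ry":0,"rz":0,"hand":0},{"dx":2,"dy":0,"dz":-0.2,"rx":0,"ry":0,"rz":0,"hand":0},{"dx":0,"dy":0,"dz":0,"rx":0,"ry":0,"rz":0,"hand":0}]'>/dev/null; python3 s.py;python3 tilt.py l22
python3 -m inch '[{"dx":2,"dy":0,"dz":-0.2,"rx":0,"ry":0,"rz":0,"hand":0},{"dx":2,"dy":0,"dz":-0.2,"rx":0,"ry":0,"rz":0,"hand":0},{"dx":0,"dy":0,"dz":0,"rx":0,"ry":0,"rz":0,"hand":0}]'>/dev/null; python3 s.py;python3 tilt.py l23
python3 - <<'E'
from h import *
im,d=snap('scene','l23_scene'); c=proj('scene',[.57,0,.04])[0].astype(int)
cv2.imwrite('pics/l23_z.png',cv2.resize(cv2.imread('pics/l23_scene.png')[c[0]-60:c[0]+50,c[1]-65:c[1]+65],None,fx=5,fy=5,interpolation=cv2.INTER_CUBIC))
E
```

```text
clk 24.1 p [0.5882 0.0499 0.0524] bx -0.0121 t-.536 -0.0016 toolx [0.346 0.938 0.   ] F n/t/z -0.8 -0.84 7.19 grip 0.0425
tilt deg -87.9 roll -2.4 trail-most [0.0064 0.0051 0.0087] front [ 1.250e-02 -1.000e-04  1.009e-01] 7712
clk 24.5 p [0.5896 0.0537 0.0529] bx -0.0081 t-.536 -0.0016 toolx [0.346 0.938 0.001] F n/t/z -0.86 -0.31 7.39 grip 0.0428
tilt deg -85.4 roll -1.3 trail-most [ 0.0061 -0.0217  0.0096] front [ 0.0167 -0.005   0.0991] 6676
```

View pics/l23_z.png

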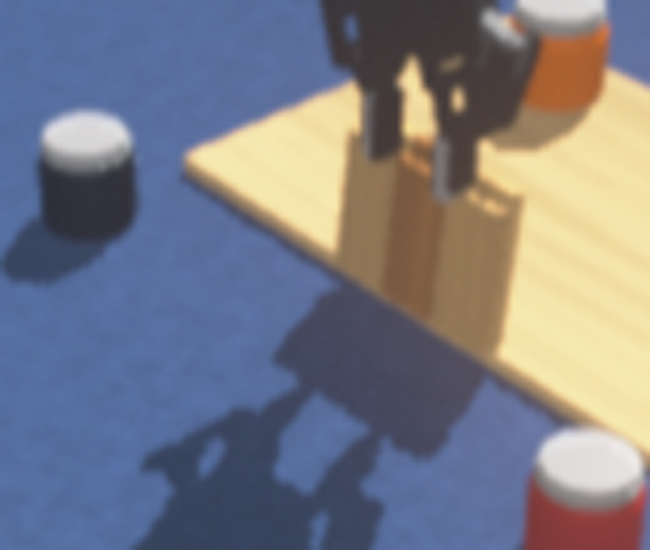

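View pics/l23.png

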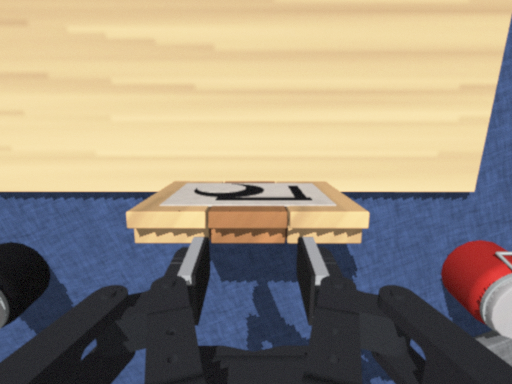

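```bash
python3 -m inch '[{"dx":0,"dy":0,"dz":-1.2,"rx":0,"ry":0,"rz":0,"hand":0},{"dx":2,"dy":0,"dz":-0.3,"rx":0,"ry":0,"rz":0,"hand":0},{"dx":2,"dy":0,"dz":-0.2,"rx":0,"ry":0,"rz":0,"hand":0},{"dx":2,"dy":0,"dz":-0.2,"rx":0,"ry":0,"rz":0,"hand":0},{"dx":0,"dy":0,"dz":0,"rx":0,"ry":0,"rz":0,"hand":0}]'>/dev/null; python3 s.py;python3 tilt.py l24
```

```text
clk 25.15 p [0.5913 0.0591 0.0544] bx -0.0024 t-.536 -0.0019 toolx [0.346 0.938 0.   ] F n/t/z 0.4 -0.7 0.6 grip 0.0424
tilt deg -84.7 roll -0.7 trail-most [0.0066 0.0187 0.0118] front [0.0173 0.0142 0.1015] 6851
```

```bash
python3 -m inch '[{"dx":2,"dy":0,"dz":0,"rx":0,"ry":0,"rz":0,"hand":0},{"dx":2,"dy":0,"dz":0,"rx":0,"ry":0,"rz":0,"hand":0},{"dx":0,"dy":0,"dz":0,"rx":0,"ry":0,"rz":0,"hand":0}]'>/dev/null; python3 s.py;python3 tilt.py l25
python3 -m inch '[{"dx":2,"dy":0,"dz":0,"rx":0,"ry":0,"rz":0,"hand":0},{"dx":2,"dy":0,"dz":0,"rx":0,"ry":0,"rz":0,"hand":0},{"dx":0,"dy":0,"dz":0,"rx":0,"ry":0,"rz":0,"hand":0}]'>/dev/null; python3 s.py;python3 tilt.py l26
```

```text
clk 25.55 p [0.5928 0.0627 0.0545] bx 0.0016 t-.536 -0.0017 toolx [0.346 0.938 0.   ] F n/t/z 0.86 -0.11 -0.32 grip 0.0428
tilt deg -82.3 roll -0.5 trail-most [0.0063 0.0161 0.0103] front [0.0215 0.008  0.0996] 5999
clk 25.95 p [0.5942 0.0666 0.0545] bx 0.0056 t-.536 -0.0018 toolx [0.346 0.938 0.   ] F n/t/z 0.57 -0.79 0.23 grip 0.0427
tilt deg -78.9 roll -0.4 trail-most [0.0065 0.0103 0.0084] front [0.0278 0.0094 0.0979] 4342
```

View pics/l26.png

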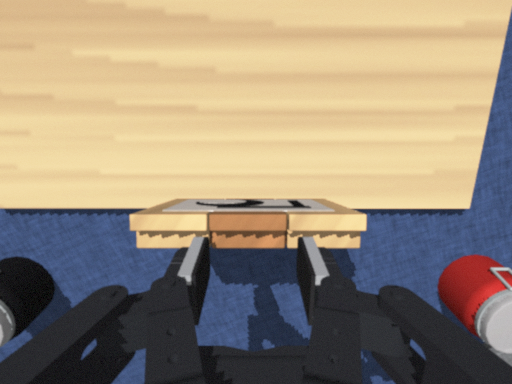

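```bash
python3 -m inch '[{"dx":1.5,"dy":0,"dz":0,"rx":0,"ry":0,"rz":0,"hand":0},{"dx":1,"dy":0,"dz":0,"rx":0,"ry":0,"rz":0,"hand":0},{"dx":0,"dy":0,"dz":0,"rx":0,"ry":0,"rz":0,"hand":0},{"dx":0,"dy":0,"dz":0,"rx":0,"ry":0,"rz":0,"hand":0},{"dx":0,"dy":0,"dz":0,"rx":0,"ry":0,"rz":0,"hand":0}]'>/dev/null; python3 s.py;python3 tilt.py l27
```

```text
clk 26.55 p [0.5949 0.0684 0.0545] bx 0.0076 t-.536 -0.0017 toolx [ 0.347  0.938 -0.   ] F n/t/z 0.89 -1.24 -1.21 grip 0.0426
  return _methods._mean(a, axis=axis, dtype=dtype,
  ret = um.true_divide(
tilt.py:12: RuntimeWarning: Mean of empty slice.
  c=q.mean(0);v=np.linalg.svd(q-c,full_matrices=False)[2][2]; v*=np.sign(v[2]) or 1
Traceback (most recent call last):
  File "tilt.py", line 12, in <module>
    c=q.mean(0);v=np.linalg.svd(q-c,full_matrices=False)[2][2]; v*=np.sign(v[2]) or 1
                  ~~~~~~~~~~~~~~~~~~~~~~~~~~~~~~~~~~~~~~~~~^^^
IndexError: index 2 is out of bounds for axis 0 with size 0
```

Now raise and back off a bit, then look.

```bash
python3 -m inch '[{"dx":-30,"dy":0,"dz":-20,"rx":0,"ry":0,"rz":0,"hand":0},{"dx":-40,"dy":0,"dz":-20,"rx":0,"ry":0,"rz":0,"hand":0},{"dx":-40,"dy":0,"dz":0,"rx":0,"ry":0,"rz":0,"hand":0},{"dx":0,"dy":0,"dz":0,"rx":0,"ry":0,"rz":0,"hand":0},{"dx":0,"dy":0,"dz":0,"rx":0,"ry":0,"rz":0,"hand":0}]'>/dev/null; python3 s.py
cat > fin.py <<'E'
from h import *
import sys
im,d=snap('wrist',sys.argv[1]); snap('scene',sys.argv[1]+'s')
n=np.array([.347,.938]);t=np.array([.938,-.347])
P=pts('wrist',np.argwhere(d>0),d[d>0]); q=np.c_[P[:,:2]@n-.263,P[:,:2]@t-.536,P[:,2]]
k=(abs(q[:,2]-.028)<.005)&(abs(q[:,1])<.1)&(q[:,0]>-.03)&(q[:,0]<.15); k=q[k]
print(len(k),'z',np.percentile(k[:,2],[5,50,95]).round(4),cv2.minAreaRect((k[:,:2]*1000).astype(np.float32)),np.percentile(k[:,0],[.1,99.9]).round(4))
b=(abs(q[:,2]-.01)<.0025)&(abs(q[:,1])<.1)&(q[:,0]<.05); print('board edge bx',np.percentile(q[b][:,0],[.5,1,2,5]).round(4))
E
python3 fin.py f1
```

```text
clk 27.15 p [ 0.5568 -0.0354  0.0947] bx -0.103 t-.536 -0.0015 toolx [0.348 0.937 0.   ] F n/t/z 1.81 0.13 -0.19 grip 0.0429
6352 z [0.0259 0.0274 0.0286] ((23.884525299072266, -3.580272674560547), (110.25226593017578, 25.48240852355957), 89.91124725341797) [0.0112 0.0362]
board edge bx [0.0007 0.0008 0.0009 0.0016]
```

View pics/f1.png

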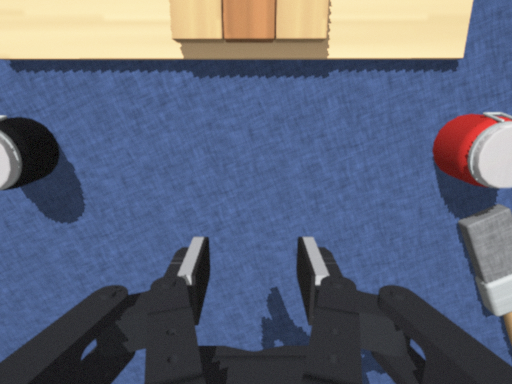

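View pics/f1s.png

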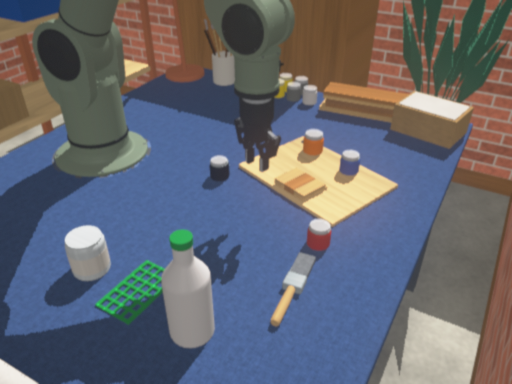

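```bash
python3 -m inch '[{"dx":-20,"dy":0,"dz":-40,"rx":0,"ry":0,"rz":0,"hand":0},{"dx":0,"dy":0,"dz":-45,"rx":0,"ry":0,"rz":0,"hand":0},{"dx":0,"dy":0,"dz":0,"rx":0,"ry":0,"rz":0,"hand":0}]'>/dev/null; python3 fin.py f2
python3 - <<'E'
from h import *
n=np.array([.347,.938]);t=np.array([.938,-.347])
for c in ['wrist','scene','side']:
    im,d=bot.grab_frame(c)
    P=pts(c,np.argwhere(d>0),d[d>0]); q=np.c_[P[:,:2]@n-.263,P[:,:2]@t-.536,P[:,2]]
    k=q[(abs(q[:,2]-.028)<.006)&(abs(q[:,1])<.08)&(q[:,0]>-.03)&(q[:,0]<.13)]
    if len(k)<50: print(c,len(k)); continue
    A=np.c_[k[:,:2],np.ones(len(k))]; s=np.linalg.lstsq(A,k[:,2],rcond=None)[0]
    print(c,len(k),'slopes',s.round(3),'medz',np.median(k[:,2]).round(4),'bx',np.percentile(k[:,0],[.5,99.5]).round(4))
    for o in ['jar_orange','jar_blue','jar_black','jar_red']:
        r=bot.tip_of(c,o)
        if r: print(o,round(r[0]['score'],2),onz(c,[r[0]['centre']],.01 if o in('jar_orange','jar_blue') else 0)[0].round(3))
a=cv2.imread('pics/f2s.png'); p=proj('scene',[.6,.08,.02])[0].astype(int)
cv2.imwrite('pics/f2z.png',cv2.resize(a[p[0]-50:p[0]+50,p[1]-65:p[1]+65],None,fx=5,fy=5,interpolation=cv2.INTER_CUBIC))
E
python3 s.py
```

```text
2574 z [0.0231 0.0237 0.0248] ((23.97505760192871, -6.086341857910156), (109.64954376220703, 30.04790496826172), 89.88931274414062) [0.0091 0.039 ]
board edge bx [-0.0008 -0.0004  0.0009  0.0043]
wrist 4081 slopes [ 0.013 -0.001  0.026] medz 0.0266 bx [0.0093 0.0376]
jar_orange 0.24 [ 0.625 -0.393  0.01 ]
jar_black 0.75 [0.385 0.058 0.   ]
scene 800 slopes [ 0.007 -0.007  0.027] medz 0.028 bx [0.0069 0.0909]
jar_orange 0.65 [0.556 0.313 0.01 ]
jar_blue 0.75 [0.692 0.258 0.01 ]
jar_black 0.57 [0.373 0.061 0.   ]
jar_red 0.8 [ 0.741 -0.066  0.   ]
side 431 slopes [0.016 0.002 0.027] medz 0.0285 bx [0.0059 0.0932]
jar_orange 0.85 [0.55  0.297 0.01 ]
jar_blue 0.71 [0.686 0.254 0.01 ]
jar_black 0.63 [0.385 0.043 0.   ]
jar_red 0.72 [ 0.731 -0.078  0.   ]
clk 28.4 p [ 0.5499 -0.0535  0.1795] bx -0.1224 t-.536 -0.0017 toolx [0.347 0.938 0.   ] F n/t/z -0.39 -0.2 0.72 grip 0.0426
```

View pics/f2z.png

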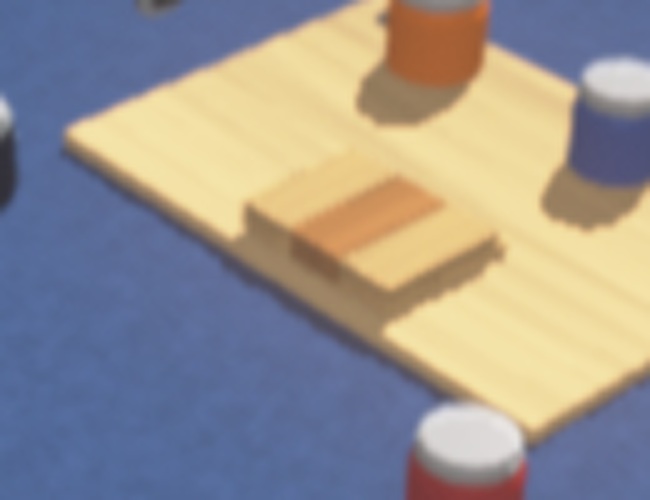

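View pics/f2.png

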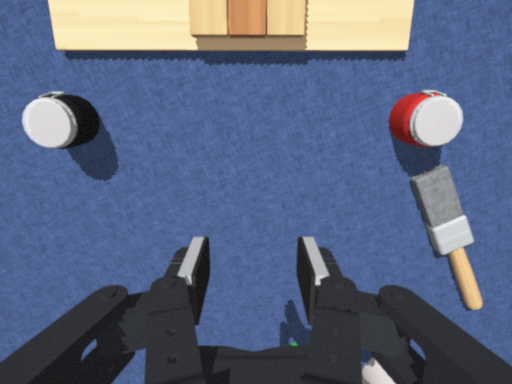

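```bash
python3 -c "
from workcell import bot
print(bot.job_done())"
```

```text
the job is handed in; nothing more can be done
None
```

The panel is turned over: it lies flat on the board, painted face down and bare back up. I handed the job in at about 28.4 s of the 64 s allowed.

**How it went:** I pushed the panel square against the board edge with half-open fingertips. I then lifted the trailing lip by friction, walked it up past upright and tipped it over. It was never gripped, but I did not lower it: it fell freely from about 100° onto the board.

**Last checks:**
- **Flatness:** the back sits about 28 mm above the table, as expected for 10 mm of board plus 18 mm of panel. The fitted tilt is under 1° in both directions.
- **On the board:** the near side is about 6–9 mm inside the board edge, depending on the camera, and the far side is about 95–100 mm in.
- **Everything else:** the jars and brush show no visible change, and the robot is clear of everything. The final network positions for the jars varied by 1–3 cm between cameras. One low-score orange jar detection was plainly wrong, so I relied on the pictures for the jars.

**What disagreed or went wrong:**
- **TCP height:** the reported height reads about 40 mm below the half-open tips. My first push therefore passed above the panel without touching it. I corrected this from the camera depth and by touching the table once, at about 11 N.
- **Axial force:** it rose to roughly 18–19 N for a moment near 65° of tilt, above the 4–8 N wanted but below 40 N. I eased it off, though it stayed around 7–12 N until the panel was nearly upright.

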